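Make up a tasting kit and a bottle-dressing kit

ROBOT

A 6-joint arm with a two-finger parallel gripper is mounted at the origin on a cart in front of the work surface, level with it; the furniture and walls round the work are solid. World frame = base frame: x ahead of the robot, y to its left, z up, the work surface at z = 0. Lengths are in mm, angles in rad, forces in N, time in s.
With the tool pointing down it reaches from about 400 to 925 mm from the base axis. Payload 12.5 kg.
Tool frame: the origin (TCP) lies at the very end of the fingers, on their centre line; the grasp point (between the pads) lies env.hold_point_z behind it (env.hold_point_z is the distance from the TCP to the grasp point, in mm); y points along the fingers, z is the direction in which the jaws open and shut, and the axes are right-handed (so a half turn about y gives the same grasp; the last joint's range is limited). The gripper opens to 95 mm and grips with 3 to 60 N. Pads are 20 mm wide; open, the fingers measure 119 mm over their backs; the gripper's body (75 mm by 180 mm) begins 59 mm behind the grasp point.
Start: joints at [-1.312, 0.491, 1.559, -0, 1.092, -0.106], TCP at [223, -583.882, 214.661] pointing down, gripper open.
Joint ranges: [-3.1, 3.1], [-0.84, 2.19], [0.05, 2.79], [-1.13, 4.28], [0.06, 2.93], [-2.69, 2.69]. Speed limits (rad/s): [2.22, 2.22, 2.79, 3.14, 3.14, 3.14].

INTERFACE

Orientations are given as [roll, pitch, yaw] about the fixed x, y, z axes, in that order (R = Rz(yaw) Ry(pitch) Rx(roll)).
In Python, from cell import env gives the robot as it stands.
- The arm moves only by the shell command python3 -m inch 'ROWS'. ROWS is JSON, one flat list of numbers, 7 for each row, row after row: the shift along the tool's x, y, z in m, then the turn, a rotation vector about the tool's x, y, z in degrees, then the closure, from -1 (fully open) to 1 (shut). In form: [tx, ty, tz, ax, ay, az, hand, tx, ty, tz, ax, ay, az, hand, ...]. A call has 1 to 10 rows; each row shifts and turns the commanded pose from where the row before left it, along the tool's axes as they then stand; what a row does not reach is not made up. A row lasts 1/10 s, in which the tool goes at most 50 mm and 8.59 degrees, less where a joint would pass 70% of its speed; a pose out of reach is approached as far as the arm can. A call is refused whole if a number of a shift passes 0.05 or a number of a turn 8.59, either way. A call with a gripper value outside its range is refused whole. The fingers move at their own pace and stop on an object; the grip force is fixed at half the most. Time passes only in rows, so rows that do not move let the fingers close. It gives the time, the measured TCP pose, the force and the opening at its end, in the units of the state.
- env.state(): the state, without advancing time (a new reading comes with each control period).
- env.read_camera(name): name is "scene" or "top" or "wrist"; returns a dict with "pixels" (400x640x3 uint8, blue, green, red), "depth" (400x640 float32, mm along the optical axis (not along the pixel's ray), 0 where there is no reading), "mtx" (3x3 intrinsics, pixels), "k1" (the pictures are not rectified: a ray, as slopes to the right and down, at radius r is drawn at 1 + k1 r^2 times it, then the intrinsics apply), "R" (3x3) and "t" (3): a world point X has camera coordinates R X + t. Camera axes: x right, y down, z forward; pixel columns grow to the right and rows downward; lengths in mm; the calibration is good to about 2 mm. A picture is of the moment at which its call begins.
- env.job_done(): hands the job in, once; it reports no verdict.
The state is a dict: "t": time; "joints": joint angles; "qvel": joint speeds; "tau": joint torques, N m; "eef_pos": TCP position; "tcp_rot": TCP orientation; "ft_force": force on the tool from outside, world axes, zero at the start; "moment": the same for the moment, N m; "opening": opening from 0.0 (shut) to 1.0 (fully open).
Only numpy, scipy, OpenCV 4.12 (cv2) and the standard library are available. Lean on these libraries where they do the work, as an engineer would, in place of code of your own. Each camera call takes 0.05 s, during which the arm holds its last target.

TASK

Make up the two kits. Into the dark walnut tray with the black insert goes the tasting kit: lay the corkscrew in the long slot and stand the brass-capped stopper, cap up, in the small well, and only then turn the steel beaker mouth down over the stopper so that it stands level in its round recess. Into the pale wooden tray with the blue insert goes the bottle-dressing kit: lay the all-white chalk pen (not the red-capped marker) in the long slot and stand the black capsule upright in the round well.

Things in the scene. Friction and masses are not known exactly. Their poses are not given: they have to be found in the camera images.
- tasting_tray: Fixed dark walnut tray, black insert with grey-floored pockets, 134 (x) x 148 (y) x 41 mm. Origin: centre of underside, z up, +x to the far side (yaw within 0.15). Insert top at z 38, rim at 41 mm. Corkscrew slot centred x -41, y 0, 30 (x) x 128 (y) mm, floor z 32. Round beaker recess 74 mm diameter centred x +20.5, y -25, floor z 32; in its middle the stopper well, 32 mm diameter, floor z 24.
- dressing_tray: Fixed pale wooden tray, blue insert with grey-floored pockets, 110 (x) x 171 (y) x 41 mm. Origin: centre of underside, z up, +x to the far side (yaw within 0.15). Insert top at z 38, rim at 41 mm. Pen slot centred x +27, y 0, 33 (x) x 151 (y) mm, floor z 32. Round capsule well 50 mm diameter centred x -19.5, y +45, floor z 24.
- corkscrew: Folded waiter's corkscrew, brown handle, steel lever on top, lying on the desk: 14 (x) x 112 (y) x 24 mm high, 85 g. Origin: centre of its underside; long axis y. Either end may point either way in the slot.
- stopper: Wine stopper standing on its plug: lower 20 mm a ribbed black plug, 18 mm diameter; upper 20 mm a brass cap, 24 mm diameter; 40 mm high, 40 g. Origin: centre of its underside, z up its axis. Grip only the cap, so that the fingertips stay above the well's edge.
- beaker: Eight-sided steel beaker lying on a flat, mouth away from the robot: 54 mm across flats, 66 long, wall 2, bottom 4, 110 g. Origin on its axis at mid-length (27 mm above the desk; 65 above the tray's origin when seated mouth down); x axis points to the mouth. Gripped across flats by a tool leaning 45 deg, fingers down and towards the mouth, half a turn about the tool's axis brings the mouth down.
- pen_mid (a point): All-white chalk pen lying on the desk, 17 mm diameter, 135 mm long, 18 g. This point lies on its axis at mid-length, 8.7 mm above what it lies on; y runs along the pen. A white marker with a red cap also lies on the desk; it belongs to neither kit.
- the_capsule: Black bottle capsule standing on the desk, a plain black cylinder 34 mm diameter, 60 mm high, 14 g. Origin: centre of its underside, z up. (Tall sticks of such capsules stand fixed on the desk at x 0.545, y 0.237 and x 0.625, y 0.353 m, as high as the wrist: keep the arm clear of them.)
Things that resemble listed ones, but are neither listed nor needed, are in the scene too. What is shaped like the the_capsule but green or turquoise is not meant.

How it is judged (in metres and radians):
On the way:
1. the corkscrew lies in its slot and the stopper stands in its well before the beaker is set over it (x of corkscrew in the frame of tasting_tray between -0.052 and -0.03 m and y of corkscrew in the frame of tasting_tray between -0.011 and 0.011 m and z of corkscrew in the frame of tasting_tray below 0.0348 m and angle between the y axis of corkscrew and the y axis of tasting_tray, either way round below 0.2 rad and x of stopper in the frame of tasting_tray between 0.0095 and 0.0315 m and y of stopper in the frame of tasting_tray between -0.036 and -0.014 m and z of stopper in the frame of tasting_tray below 0.0275 m and angle between stopper's own z axis and vertical below 0.2 rad and horizontal distance between beaker and stopper above 0.04 m), for 0.2 s.
At the end, for the whole second after the job is handed in: Corkscrew and stopper, then the beaker mouth down over it, in the walnut tray; chalk pen and capsule in the pale one. Each on the floor of its place (3 mm), within 11 mm of its centre along both tray axes, upright or, if long, within 0.2 rad of its slot; released, at rest (x of corkscrew in the frame of tasting_tray between -0.052 and -0.03 m and y of corkscrew in the frame of tasting_tray between -0.011 and 0.011 m and z of corkscrew in the frame of tasting_tray below 0.0348 m and angle between the y axis of corkscrew and the y axis of tasting_tray, either way round below 0.2 rad and x of stopper in the frame of tasting_tray between 0.0095 and 0.0315 m and y of stopper in the frame of tasting_tray between -0.036 and -0.014 m and z of stopper in the frame of tasting_tray below 0.0275 m and angle between stopper's own z axis and vertical below 0.2 rad and x of beaker in the frame of tasting_tray between 0.0095 and 0.0315 m and y of beaker in the frame of tasting_tray between -0.036 and -0.014 m and z of beaker in the frame of tasting_tray between 0.06 and 0.068 m and angle between beaker's own x axis and vertical above 3 rad and x of pen_mid in the frame of dressing_tray between 0.016 and 0.038 m and y of pen_mid in the frame of dressing_tray between -0.011 and 0.011 m and z of pen_mid in the frame of dressing_tray below 0.0438 m and angle between the y axis of pen_mid and the y axis of dressing_tray, either way round below 0.2 rad and x of the_capsule in the frame of dressing_tray between -0.0305 and -0.0085 m and y of the_capsule in the frame of dressing_tray between 0.034 and 0.056 m and z of the_capsule in the frame of dressing_tray below 0.0275 m and angle between the_capsule's own z axis and vertical below 0.15 rad and linear speed of each of corkscrew, stopper, beaker, the_capsule below 0.02 m/s); the robot touches nothing.
It also fails if it takes over 120 s, if anything falls off the work surface, if the arm or the gripper's body presses on something with over 40 N, if the wrist force passes 120 N, or if a joint passes its speed limit or range.

## Working session

There is one attempt and no reset: what is moved stays moved. The work goes in short steps, Python scripts to look and compute and a shell command to move; the robot and the scene stay as the last step left them, time stands still between calls to the robot, and variables do not carry over. Pictures are saved under pics/ and viewed, and the job is handed in when it is done.

```bash
ls; mkdir -p pics
python3 - <<'E'
from cell import env
import cv2
print(env.state()); print(env.hold_point_z)
for n in ["scene","top","wrist"]:
    c=env.read_camera(n); cv2.imwrite(f"pics/{n}0.png",c["pixels"]); print(n,c["mtx"],c["k1"],c["R"],c["t"])
E
```

```text
pics
{'t': 0.0, 'joints': array([-1.31158699e+00,  4.91588899e-01,  1.55946042e+00,  7.87244363e-06,
        1.09170395e+00, -1.05601390e-01]), 'qvel': array([-4.53758233e-06,  2.43006850e-03, -1.27629050e-03, -5.72259257e-04,
        1.07690676e-03, -1.00426742e-04]), 'tau': array([ 2.86324808e-03, -6.12637067e+01, -2.58175421e+01,  6.94180978e-02,
        4.82706015e-02, -1.03882101e-04]), 'eef_pos': array([ 222.94060119, -583.61821919,  214.03974515]), 'tcp_rot': array([-1.57194974e+00,  1.29277957e-04, -2.77678563e+00]), 'ft_force': array([ 0.58082786, -0.05921859, -0.01063507]), 'moment': array([-0.00557366, -0.00726942,  0.0291738 ]), 'opening': 0.9992102697357165}
18.8
scene [[460.06653818   0.         311.83148713]
 [  0.         460.06653818 201.75311751]
 [  0.           0.           1.        ]] 0.020317792523897236 [[ 0.82685412 -0.56238296 -0.00613771]
 [-0.23884332 -0.34124191 -0.90912476]
 [ 0.50918183  0.7531795  -0.41647869]] [-484.05545048   67.02727875  946.25403928]
top [[450.65944205   0.         320.47155855]
 [  0.         450.65944205 204.07941611]
 [  0.           0.           1.        ]] 0.03366378379592304 [[ 1.31358690e-03 -9.99999131e-01 -1.09659020e-04]
 [-9.87117015e-01 -1.27912020e-03 -1.59994884e-01]
 [ 1.59994604e-01  3.18413467e-04 -9.87117838e-01]] [-208.55353449  450.53098854 1100.83905502]
wrist [[300.39972694   0.         319.74330082]
 [  0.         300.39972694 196.37776819]
 [  0.           0.           1.        ]] 0.019861582326619807 [[ 3.56665165e-01 -9.34232250e-01 -2.50042045e-04]
 [-9.07861656e-01 -3.46660687e-01  2.35825320e-01]
 [-2.20402299e-01 -8.38836731e-02 -9.71795429e-01]] [-624.57475132  -26.48346817  389.87345066]
```

View pics/scene0.png

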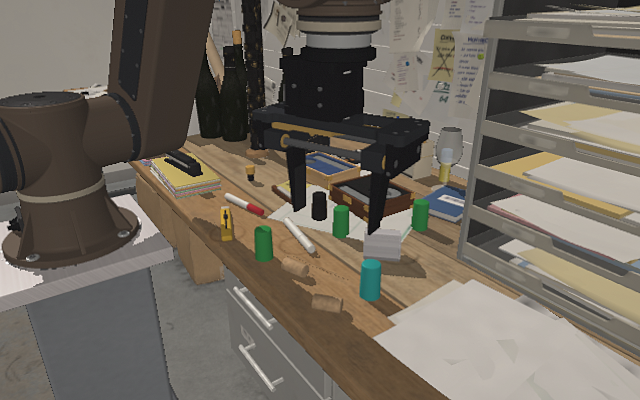

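View pics/top0.png

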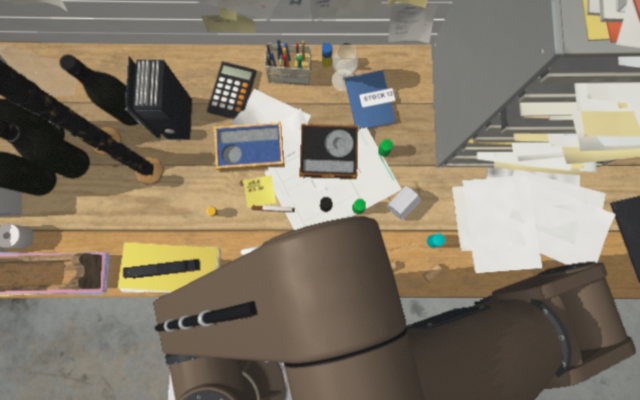

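View pics/wrist0.png

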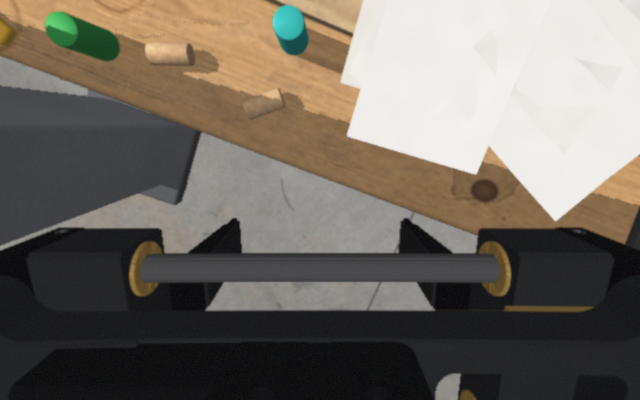

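```bash
cat > h.py <<'E'
import numpy as np, cv2
from cell import env
from scipy.spatial.transform import Rotation as Ro
def und(c,uv):
    uv=np.asarray(uv,float).reshape(-1,1,2)
    return cv2.undistortPoints(uv,c["mtx"],np.array([c["k1"],0,0,0.]),).reshape(-1,2)
def cast(c,uv,z):
    p=und(c,uv); d=np.c_[p,np.ones(len(p))]@c["R"]; o=-c["R"].T@c["t"]
    s=(z-o[2])/d[:,2]; return o+d*s[:,None]
def dep(c,uv):
    p=und(c,uv); uv=np.asarray(uv,float).reshape(-1,2).round().astype(int)
    z=c["depth"][uv[:,1],uv[:,0]]
    return (np.c_[p,np.ones(len(p))]*z[:,None]-c["t"])@c["R"]
def cloud(c):
    h,w=c["depth"].shape; u,v=np.meshgrid(np.arange(w),np.arange(h))
    return dep(c,np.c_[u.ravel(),v.ravel()]).reshape(h,w,3)
def crop(c,x0,y0,x1,y1,s,name):
    cv2.imwrite("pics/"+name,cv2.resize(c["pixels"][y0:y1,x0:x1],None,fx=s,fy=s,interpolation=cv2.INTER_CUBIC))
def proj(c,X):
    X=np.asarray(X,float).reshape(-1,3)
    r,_=cv2.Rodrigues(c["R"]); return cv2.projectPoints(X,r,c["t"],c["mtx"],np.array([c["k1"],0,0,0.]))[0].reshape(-1,2)
def tool(yaw_jaw, lean=None):
    pass
def plan(pos,R=None,n=None):
    s=env.state(); Rc=Ro.from_euler('xyz',s["tcp_rot"])
    p=Rc.inv().apply(np.array(pos)-s["eef_pos"])/1000
    print("now",s["t"],s["eef_pos"].round(1),s["tcp_rot"].round(3),"shift m (cur tool axes)",p.round(4))
    if R is not None:
        rv=(Rc.inv()*R).as_rotvec(degrees=True); print("rotvec deg",rv.round(2))
def down(jaw):  # tool pointing down, jaw(z axis) along world angle jaw
    z=np.array([np.cos(jaw),np.sin(jaw),0]); y=np.array([0,0,-1.]); x=np.cross(y,z)
    return Ro.from_matrix(np.c_[x,y,z])
E
python3 - <<'E'
from h import *
c=env.read_camera("top"); s=env.read_camera("scene")
crop(c,190,90,440,260,3.2,"topcrop.png"); crop(s,200,140,440,320,3.3,"scenecrop.png")
print("Rtool",Ro.from_euler('xyz',env.state()["tcp_rot"]).as_matrix().round(3))
E
```

```text
Rtool [[-0.934 -0.     0.357]
 [-0.357  0.    -0.934]
 [-0.    -1.    -0.   ]]
```

View pics/topcrop.png

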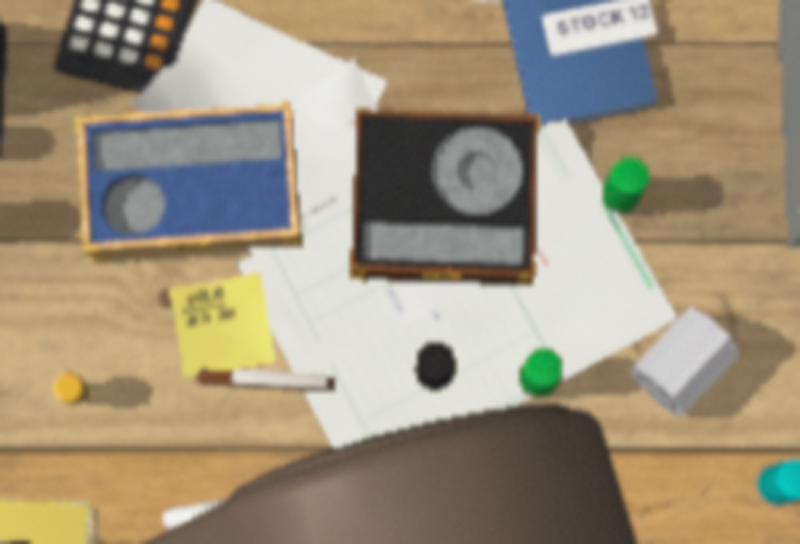

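View pics/scenecrop.png

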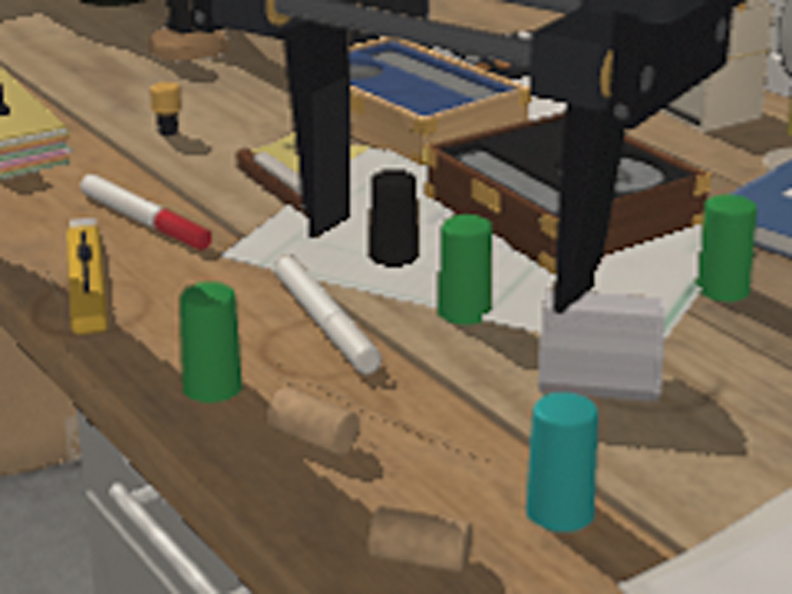

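Run:
```python
from h import *
c=env.read_camera("top"); P=cloud(c)
def comp(name,box,z0,z1):
    m=np.zeros(P.shape[:2],np.uint8); x0,y0,x1,y1=box
    m[y0:y1,x0:x1]=((P[y0:y1,x0:x1,2]>z0)&(P[y0:y1,x0:x1,2]<z1))
    n,l,st,_=cv2.connectedComponentsWithStats(m)
    for i in range(1,n):
        if st[i,4]<15: continue
        q=P[l==i]; r=cv2.minAreaRect(q[:,:2].astype(np.float32))
        print(name,st[i],"ctr",np.round(r[0],1),"size",np.round(r[1],1),"ang",round(r[2],1),"zmed",q[:,2].mean().round(1),"z95",np.percentile(q[:,2],95).round(1),"mean",q.mean(0).round(1))
comp("desk",(255,180,300,200),-20,20)
comp("tast",(295,118,362,184),20,60); 
comp("tast-top",(295,118,362,184),36.5,60); comp("tast-pock",(305,128,355,175),15,35)
comp("dress",(208,118,288,175),20,60); comp("dress-pock",(216,124,282,168),15,35)
comp("stopper",(200,195,222,222),15,60); comp("cork",(245,195,305,220),8,40)
comp("caps",(315,190,340,215),30,80); comp("beaker",(385,180,425,222),20,80)
```

```text
desk [255 180  45  20 898] ctr [494.3 -94.4] size [ 52.6 115.3] ang 0.5 zmed 4.0 z95 9.2 mean [494.4 -94.6   4. ]
tast [ 299  123   60   56 3070] ctr [ 591.9 -229. ] size [148.6 138.7] ang 87.9 zmed 35.1 z95 41.7 mean [ 590.6 -228.8   35.1]
tast-top [ 299  123   60   54 1350] ctr [ 591.9 -228.8] size [148.2 138.6] ang 88.2 zmed 39.3 z95 42.8 mean [ 597.7 -220.9   39.3]
tast-pock [324 129  30  30 622] ctr [ 609.9 -254.8] size [77.7 75.5] ang 1.3 zmed 30.2 z95 34.3 mean [ 612.2 -255.    30.2]
tast-pock [305 158  50  17 554] ctr [ 550.1 -230.7] size [126.1  40.3] ang 88.5 zmed 31.5 z95 34.4 mean [ 551.4 -230.5   31.5]
dress [ 214  118   70   53 3041] ctr [615.2 -22.2] size [136.6 171.8] ang 4.3 zmed 35.1 z95 42.1 mean [605.3 -22.1  35.1]
dress-pock [218 126  61  17 677] ctr [632.4 -20.2] size [ 39.1 155.1] ang 3.3 zmed 31.8 z95 34.5 mean [633.6 -21.5  31.8]
dress-pock [222 144  20  21 302] ctr [582.9  22.8] size [47.3 52.4] ang 75.0 zmed 24.7 z95 31.8 mean [585.   23.1  24.7]
dress-pock [247 164  35   4  61] ctr [551.6 -62.5] size [ 2.9 87.1] ang 5.0 zmed 26.3 z95 34.5 mean [551.7 -65.5  26.3]
stopper [207 207  11  10  87] ctr [431.8  65.5] size [22.5 22.8] ang 6.3 zmed 37.1 z95 42.4 mean [431.8  64.4  37.1]
cork [269 195   7  10  34] ctr [467.1 -82.4] size [22. 16.] ang 10.6 zmed 10.9 z95 15.2 mean [464.4 -84.7  10.9]
cork [249 202  46  11 242] ctr [447.9 -82.5] size [116.5  22.8] ang 86.7 zmed 19.0 z95 25.9 mean [442.7 -84.5  19. ]
caps [320 197  13  14 149] ctr [ 450.4 -222. ] size [30.4 29.9] ang 90.0 zmed 56.6 z95 62.4 mean [ 449.2 -221.1   56.6]
beaker [387 186  34  34 611] ctr [ 454.6 -418.4] size [53.9 67.5] ang 46.4 zmed 47.6 z95 55.8 mean [ 452.7 -416.4   47.6]
```

Run:
```python
from h import *
c=env.read_camera("top"); im=c["pixels"]; hsv=cv2.cvtColor(im,cv2.COLOR_BGR2HSV)
print("cam",(-c["R"].T@c["t"]).round(0))
def blob(name,m,box,z,mn=20):
    k=np.zeros_like(m,np.uint8); x0,y0,x1,y1=box; k[y0:y1,x0:x1]=m[y0:y1,x0:x1]
    n,l,st,ce=cv2.connectedComponentsWithStats(k)
    for i in range(1,n):
        if st[i,4]<mn: continue
        cs,_=cv2.findContours((l==i).astype(np.uint8),cv2.RETR_EXTERNAL,cv2.CHAIN_APPROX_NONE)
        w=cast(c,cs[0].reshape(-1,2),z)[:,:2].astype(np.float32); r=cv2.minAreaRect(w)
        print(name,st[i],"px",ce[i].round(1),"cast",cast(c,[ce[i]],z)[0,:2].round(1),"rect",np.round(r[0],1),np.round(r[1],1),round(r[2],1))
H,S,V=[hsv[...,i].astype(int) for i in range(3)]
blob("stopper",(H>10)&(H<30)&(S>170)&(V>150),(203,203,220,220),40)
blob("caps",V<50,(315,190,340,215),60)
gray=(S<60)&(V>75)
blob("tgray",gray,(303,126,357,176),32,60)
blob("tblack",V<60,(300,122,358,178),38,60)
blue=(H>100)&(H<130)&(S>100)
blob("dblue",blue,(212,122,286,172),38,60)
blob("dgray",(~blue),(220,126,278,166),32,60)
crop(c,240,190,310,220,10,"cork.png");
```

```text
cam [ 269. -208. 1159.]
stopper [208 207   8   8  49] px [211.4 210.8] cast [432.8  65. ] rect [432.3  64.8] [20.  15.7] 45.7
caps [321 198  10  13  99] px [325.6 204. ] cast [ 447.1 -220.7] rect [ 447.2 -220.4] [22.2 30. ] 89.9
tgray [325 129  29  28 631] px [338.8 142.8] cast [ 612.2 -255.3] rect [ 613.2 -255.7] [72.3 72.5] 0.0
tgray [304 159  50  14 620] px [328.5 165.8] cast [ 551.1 -228.4] rect [ 551.  -228.3] [126.6  33. ] 88.2
tblack [302 127  54  45 988] px [321.  143.7] cast [ 607.9 -209.1] rect [ 592.8 -227.9] [135.2 117.9] 88.2
dblue [218 137  62  28 924] px [254.  151.1] cast [587.9 -37.4] rect [595.1 -22.7] [ 72.  155.1] 4.4
dgray [220 126  58  18 888] px [247.2 134. ] cast [635.3 -17.7] rect [634.1 -20.9] [ 45.7 148.4] 0.2
dgray [220 145  58  21 513] px [240.4 157.6] cast [572.2  -1.9] rect [579.4 -23.2] [ 53.1 146. ] 0.1
```

View pics/cork.png

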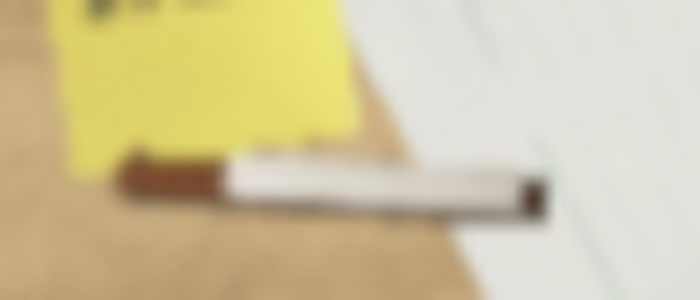

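Run:
```python
from h import *
c=env.read_camera("top")
e=cast(c,[[251.5,207.8],[294.7,209.5]],23); print(e.round(1),e.mean(0),np.degrees(np.arctan2(*(e[0]-e[1])[:2])),np.linalg.norm(e[0]-e[1]))
plan([445,-83,150],down(np.radians(-3)))
```

```text
[[ 443.1  -32.3   23. ]
 [ 438.9 -142.3   23. ]] [440.99960999 -87.28967878  23.        ] 2.2091170184380298 110.141919154523
now 0.4 [ 223.  -583.8  214.6] [-1.571  0.    -2.777] shift m (cur tool axes) [-0.386   0.0646 -0.3887]
rotvec deg [ 0.00e+00 -6.61e+01 -1.00e-02]
```

```bash
python3 -m inch '[-0.0385,0,-0.039,0,0,0,0.1, -0.0385,0,-0.039,0,0,0,0.1, -0.0385,0,-0.039,0,0,0,0.1, -0.0385,0,-0.039,0,0,0,0.1, -0.0385,0,-0.039,0,0,0,0.1, -0.0385,0,-0.039,0,0,0,0.1, -0.0385,0,-0.039,0,0,0,0.1, -0.0385,0,-0.039,0,0,0,0.1, -0.0385,0,-0.039,0,0,0,0.1, -0.0385,0,-0.039,0,0,0,0.1]'
python3 -m inch '[0,0,0,0,-8.4,0,0.1, 0,0,0,0,-8.4,0,0.1, 0,0,0,0,-8.4,0,0.1, 0,0,0,0,-8.4,0,0.1, 0,0,0,0,-8.4,0,0.1, 0,0,0,0,-8.4,0,0.1, 0,0,0,0,-8.4,0,0.1, 0,0,0,0,-8.4,0,0.1]'
python3 - <<'E'
from h import *
plan([442,-86,9.5],down(np.radians(-2.2))); print(env.state()["opening"],env.state()["joints"])
for n in ["wrist","top"]:
    c=env.read_camera(n); cv2.imwrite(f"pics/{n}1.png",c["pixels"])
E
```

```text
t: 1.4
eef_pos: [424.7, -124.3, 214.9]
tcp_rot: [-1.57, 0.001, -2.777]
ft_force: [0.3, -0.4, 0.2]
opening: 0.452
t: 2.2
eef_pos: [424.2, -126.1, 214.7]
tcp_rot: [-1.571, -0.0, -1.598]
ft_force: [-0.1, 0.1, -0.4]
opening: 0.449
now 2.2 [ 424.2 -126.1  214.7] [-1.571 -0.    -1.598] shift m (cur tool axes) [-0.0406  0.2052  0.0166]
rotvec deg [-0.02  0.65  0.01]
0.4491617148619069 [-4.38424438e-01  2.31678338e-01  1.98306915e+00 -6.37929839e-05
  9.26521043e-01 -4.11316859e-01]
```

View pics/wrist1.png

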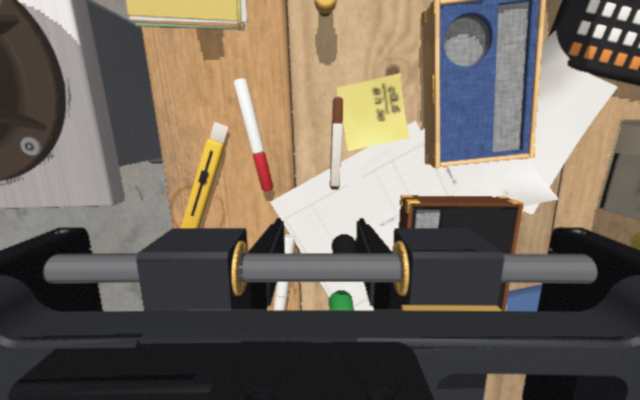

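View pics/top1.png

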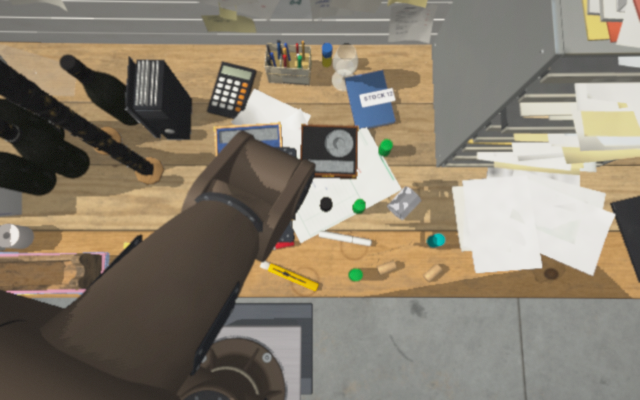

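Run:
```python
from h import *
w=env.read_camera("wrist"); c=env.read_camera("top")
print("cork wrist", cast(w,[[337.5,98],[334.5,188]],20).round(1))
print("stopper cap w",cast(w,[[325,4]],40).round(1))
P=cloud(c)
def comp(name,box,z0,z1):
    m=np.zeros(P.shape[:2],np.uint8); x0,y0,x1,y1=box
    m[y0:y1,x0:x1]=((P[y0:y1,x0:x1,2]>z0)&(P[y0:y1,x0:x1,2]<z1))
    n,l,st,_=cv2.connectedComponentsWithStats(m)
    for i in range(1,n):
        if st[i,4]<15: continue
        q=P[l==i]; r=cv2.minAreaRect(q[:,:2].astype(np.float32))
        print(name,st[i],"ctr",np.round(r[0],1),"size",np.round(r[1],1),"ang",round(r[2],1),"z95",np.percentile(q[:,2],95).round(1),"mean",q.mean(0).round(1))
comp("caps",(318,192,336,215),30,80);comp("green",(348,194,370,216),30,80);comp("green2",(345,262,368,285),30,80);comp("beaker",(385,180,425,222),20,80)
hsv=cv2.cvtColor(c["pixels"],cv2.COLOR_BGR2HSV)
k=np.zeros((400,640),np.uint8); k[228:248,312:378]=((hsv[...,1]<50)&(hsv[...,2]>170))[228:248,312:378]
cs,_=cv2.findContours(k,cv2.RETR_EXTERNAL,cv2.CHAIN_APPROX_NONE)
for q in cs:
    if len(q)>20: print("pen",cv2.boundingRect(q),cv2.minAreaRect(cast(c,q.reshape(-1,2),9)[:,:2].astype(np.float32)))
crop(c,280,180,440,290,5,"mid1.png")
```

```text
cork wrist [[ 448.   -32.5   20. ]
 [ 442.5 -138.9   20. ]]
stopper cap w [[435.6  56.9  40. ]]
caps [320 197  13  14 148] ctr [ 450.5 -222. ] size [30.4 29.9] ang 90.0 z95 62.6 mean [ 449.  -221.    56.7]
green [353 199  13  14 149] ctr [ 445.3 -303.7] size [30.3 29.4] ang 1.5 z95 62.4 mean [ 444.1 -303.6   56.2]
green2 [349 269  14  13 150] ctr [ 274.3 -293.2] size [30.1 29.1] ang 89.0 z95 62.7 mean [ 274.6 -293.    57.2]
beaker [388 186  33  35 616] ctr [ 454.7 -418.4] size [53.8 68.1] ang 46.6 z95 55.4 mean [ 452.6 -416.3   47.3]
pen (312, 228, 59, 18) ((374.0140380859375, -260.4739990234375), (152.52345275878906, 26.969268798828125), 80.61778259277344)
```

View pics/mid1.png

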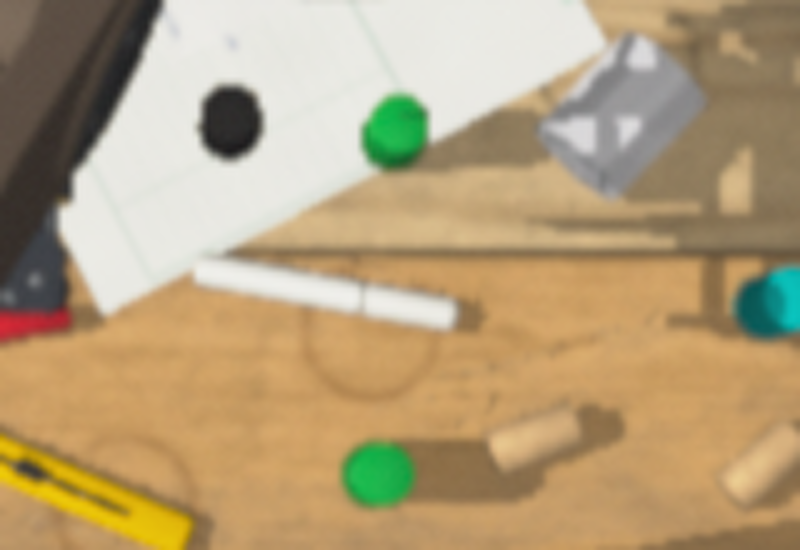

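```bash
python3 -m inch '[-0.0203,0.02,0.009,0,0.6,0,0.1, -0.0203,0.02,0.009,0,0,0,0.1, 0,0.04,0,0,0,0,0.1, 0,0.04,0,0,0,0,0.1, 0,0.04,0,0,0,0,0.1, 0,0.025,0,0,0,0,0.1, 0,0.02,0,0,0,0,0.1, 0,0,0,0,0,0,0.1]'
python3 - <<'E'
from h import *
plan([443.5,-86,9.5],down(np.radians(-2.5)))
c=env.read_camera("wrist"); cv2.imwrite(f"pics/wrist2.png",c["pixels"])
c=env.read_camera("scene"); crop(c,180,120,420,300,3.3,"scene2.png")
E
```

```text
t: 3.2
eef_pos: [442.9, -86.0, 7.7]
tcp_rot: [-1.574, 0.001, -1.618]
ft_force: [0.2, 0.3, 0.7]
opening: 0.454
now 3.2 [442.9 -86.    7.7] [-1.574e+00  1.000e-03 -1.618e+00] shift m (cur tool axes) [-0.     -0.0018  0.0006]
rotvec deg [ 0.21 -0.2  -0.06]
```

View pics/wrist2.png

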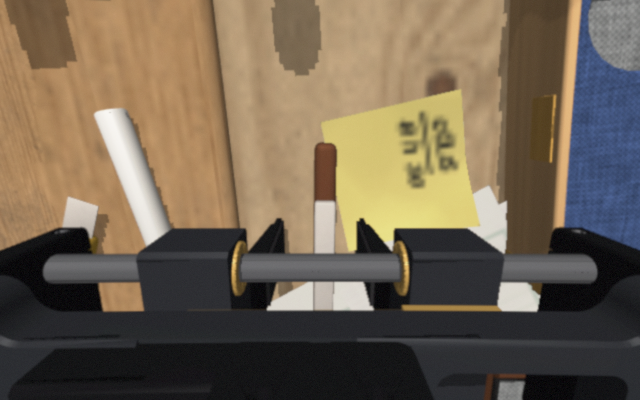

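View pics/scene2.png

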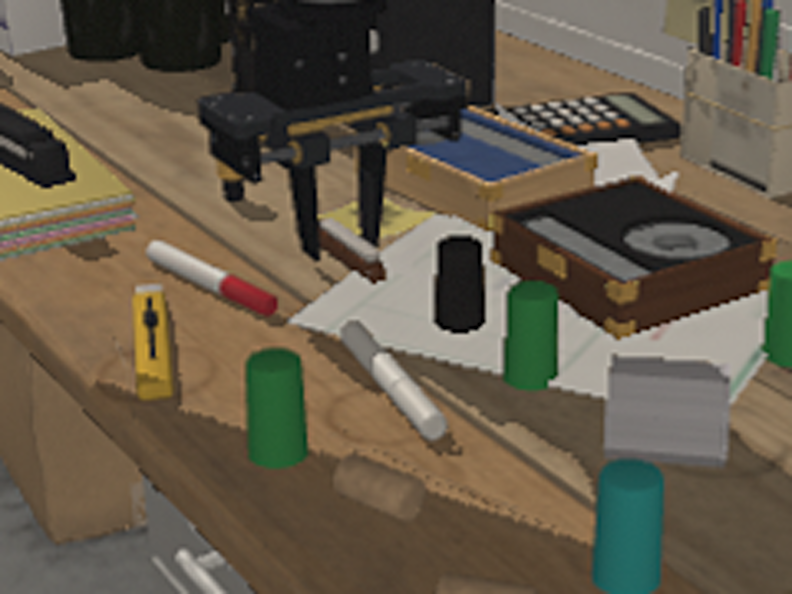

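Corkscrew (px 325,200 in wrist view) sits centred between the fingers. Closing and lifting.

```bash
python3 -m inch '[0,-0.001,0,0,0,0,1, 0,0,0,0,0,0,1, 0,0,0,0,0,0,1, 0,0,0,0,0,0,1, 0,0,0,0,0,0,1, 0,-0.03,0,0,0,0,1, 0,-0.04,0,0,0,0,1, 0,-0.04,0,0,0,0,1, 0,0,0,0,0,0,1]'
python3 - <<'E'
from h import *
plan([551,-228.4,120],down(np.radians(-1.8)))
c=env.read_camera("wrist"); cv2.imwrite(f"pics/wrist3.png",c["pixels"])
E
```

```text
t: 4.2
eef_pos: [445.4, -86.8, 124.5]
tcp_rot: [-1.564, -0.002, -1.614]
ft_force: [0.5, -0.1, -1.6]
opening: 0.127
now 4.2 [445.4 -86.8 124.5] [-1.564 -0.002 -1.614] shift m (cur tool axes) [0.1369 0.0056 0.1117]
rotvec deg [-0.39 -0.7   0.12]
```

View pics/wrist3.png

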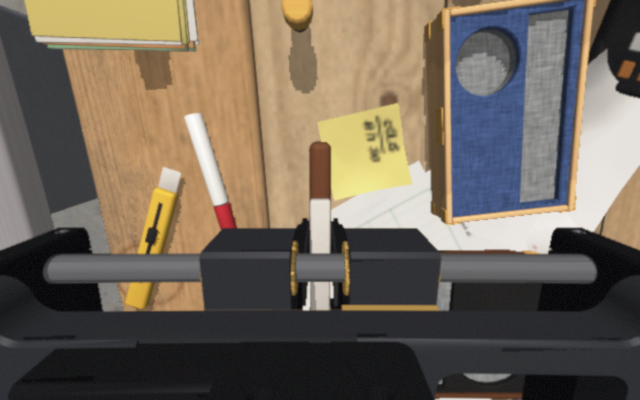

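```bash
python3 -m inch '[0.0342,0,0.028,0,-0.2,0,1, 0.0342,0,0.028,0,-0.2,0,1, 0.0342,0,0.028,0,-0.2,0,1, 0.0342,0,0.028,0,0,0,1, 0,0,0,0,0,0,1, 0,0.03,0,0,0,0,1, 0,0.025,0,0,0,0,1, 0,0.005,0,0,0,0,1, 0,0,0,0,0,0,1]'
python3 - <<'E'
from h import *
plan([551,-228.4,42],down(np.radians(-1.8)))
c=env.read_camera("wrist"); cv2.imwrite(f"pics/wrist4.png",c["pixels"])
c=env.read_camera("scene"); crop(c,280,140,440,260,5,"scene4.png")
E
```

```text
t: 5.15
eef_pos: [549.7, -226.7, 59.3]
tcp_rot: [-1.574, 0.001, -1.604]
ft_force: [0.4, 0.2, -0.3]
opening: 0.123
now 5.15 [ 549.7 -226.7   59.3] [-1.574e+00  1.000e-03 -1.604e+00] shift m (cur tool axes) [0.0017 0.0173 0.0015]
rotvec deg [ 0.16 -0.09 -0.07]
```

View pics/wrist4.png

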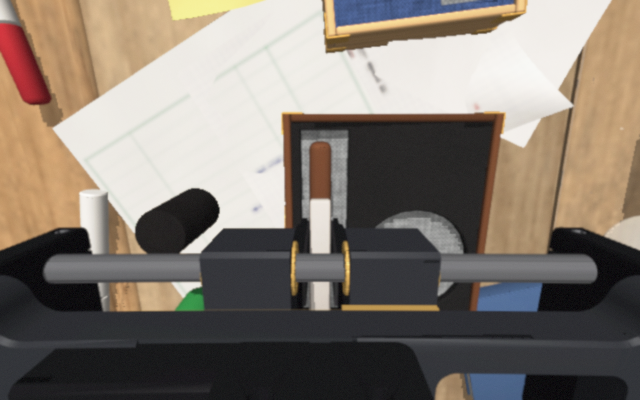

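View pics/scene4.png

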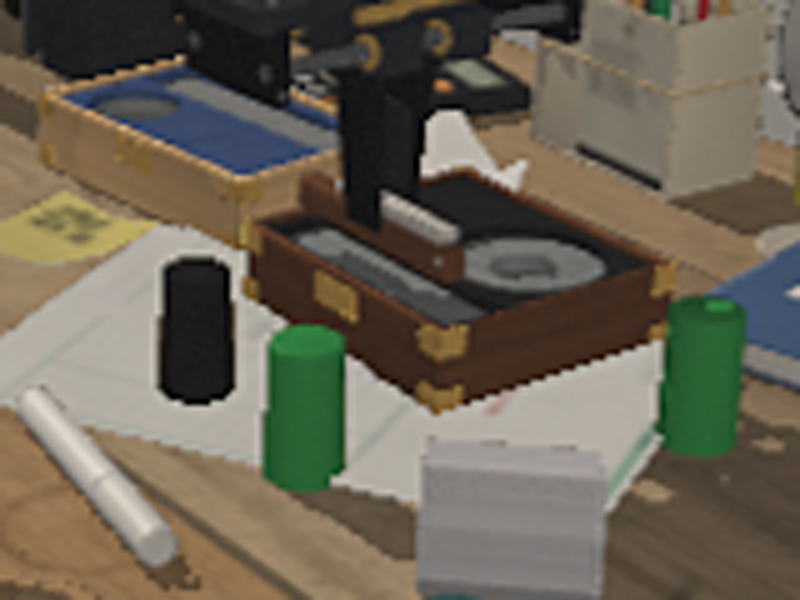

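```bash
python3 -m inch '[0.001,0.01,0.0015,0,0,0,1, 0,0.006,0,0,0,0,1, 0,0,0,0,0,0,1, 0,0,0,0,0,0,1]'
```

```text
t: 5.65
eef_pos: [551.9, -228.3, 44.6]
tcp_rot: [-1.571, -0.0, -1.604]
ft_force: [1.1, -0.1, -0.5]
opening: 0.129
```

```bash
python3 -m inch '[0,0.003,0,0,0,0,1, 0,0,0,0,0,0,1]'; python3 -m inch '[0,0,0,0,0,0,0.6, 0,0,0,0,0,0,0.55, 0,0,0,0,0,0,0.55, 0,-0.03,0,0,0,0,0.55, 0,-0.05,0,0,0,0,0.3, 0,-0.04,0,0,0,0,0.1]'
python3 - <<'E'
from h import *
c=env.read_camera("wrist"); cv2.imwrite(f"pics/wrist5.png",c["pixels"])
c=env.read_camera("scene"); crop(c,280,140,440,260,5,"scene5.png")
plan([432.5,64.5,150],down(np.radians(-1.8)))
E
```

```text
t: 5.85
eef_pos: [552.2, -228.5, 42.7]
tcp_rot: [-1.57, -0.001, -1.604]
ft_force: [-2.5, 0.9, 9.8]
opening: 0.127
t: 6.45
eef_pos: [551.9, -228.3, 163.5]
tcp_rot: [-1.571, -0.0, -1.604]
ft_force: [0.8, 0.2, -0.5]
opening: 0.34
now 6.55 [ 553.7 -229.2  166.8] [-1.563 -0.004 -1.604] shift m (cur tool axes) [-0.2896  0.0147 -0.131 ]
rotvec deg [-0.43 -0.09  0.23]
```

View pics/wrist5.png

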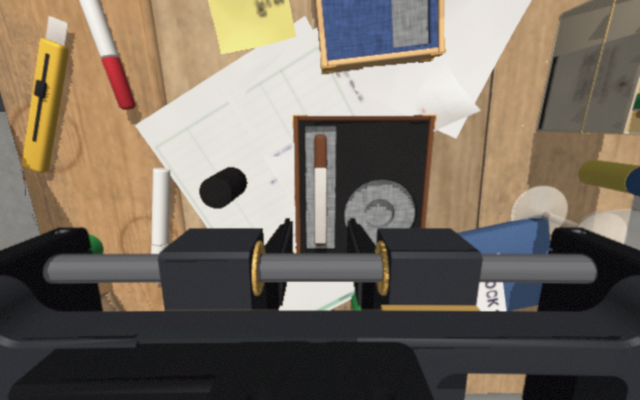

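View pics/scene5.png

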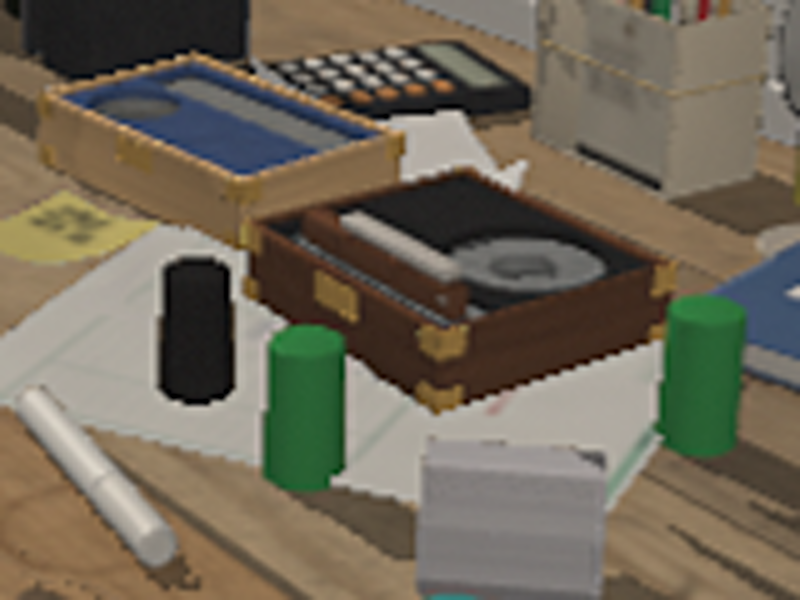

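```bash
python3 -m inch '[-0.0414,0,-0.0187,0,0,0,0.1, -0.0414,0,-0.0187,0,0,0,0.1, -0.0414,0,-0.0187,0,0,0,0.1, -0.0414,0,-0.0187,0,0,0,0.1, -0.0414,0,-0.0187,0,0,0,0.1, -0.0414,0,-0.0187,0,0,0,0.1, -0.0414,0,-0.0187,0,0,0,0.1, 0,0.05,0,0,0,0,0.1, 0,0,0,0,0,0,0.1, 0,0,0,0,0,0,0.1]'
python3 - <<'E'
from h import *
plan([432.5,64.7,22],down(np.radians(-1.8)))
c=env.read_camera("wrist"); cv2.imwrite(f"pics/wrist6.png",c["pixels"])
c=env.read_camera("scene"); crop(c,200,100,360,220,5,"scene6.png")
c=env.read_camera("top"); crop(c,170,170,270,245,8,"top6.png")
print(proj(c,[[432.5,64.7,40]]))
E
```

```text
t: 7.55
eef_pos: [430.4, 65.4, 111.4]
tcp_rot: [-1.574, -0.0, -1.604]
ft_force: [1.1, -0.3, 0.4]
opening: 0.448
now 7.55 [430.4  65.4 111.4] [-1.574 -0.    -1.604] shift m (cur tool axes) [0.0006 0.0894 0.0024]
rotvec deg [ 0.17 -0.11  0.01]
[[211.56053208 210.9171952 ]]
```

View pics/wrist6.png

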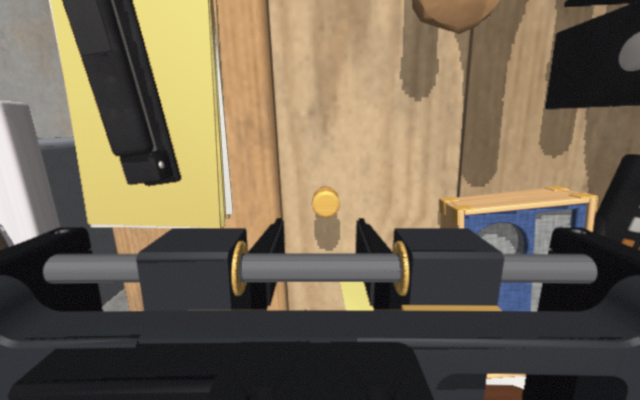

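View pics/scene6.png

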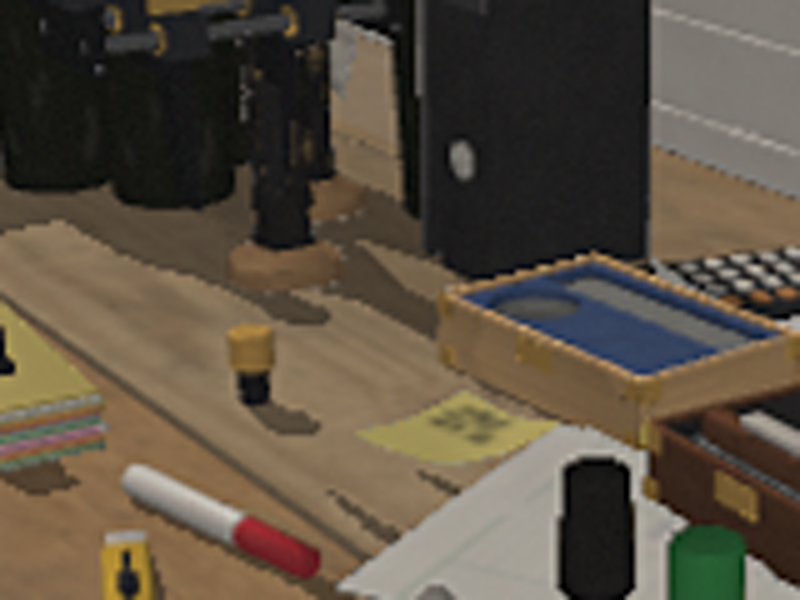

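```bash
python3 -m inch '[0.0006,0.03,0.0024,0,0,0,0.1, 0,0.03,0,0,0,0,0.1, 0,0.02,0,0,0,0,0.1, 0,0.007,0,0,0,0,0.1, 0,0,0,0,0,0,0.1]'
python3 - <<'E'
from h import *
c=env.read_camera("wrist"); print(cast(c,[[325.5,202]],40))
plan([432.5,64.7,22],down(np.radians(-1.8)))
cv2.imwrite(f"pics/wrist7.png",c["pixels"])
E
```

```text
t: 8.2
eef_pos: [433.3, 64.5, 24.9]
tcp_rot: [-1.571, -0.0, -1.605]
ft_force: [0.4, 0.2, 0.9]
opening: 0.453
[[437.35235533  89.69746346  40.        ]]
now 8.25 [433.6  64.6  25.4] [-1.57  -0.    -1.605] shift m (cur tool axes) [-0.      0.0034 -0.0011]
rotvec deg [-0.04 -0.14  0.  ]
```

View pics/wrist7.png

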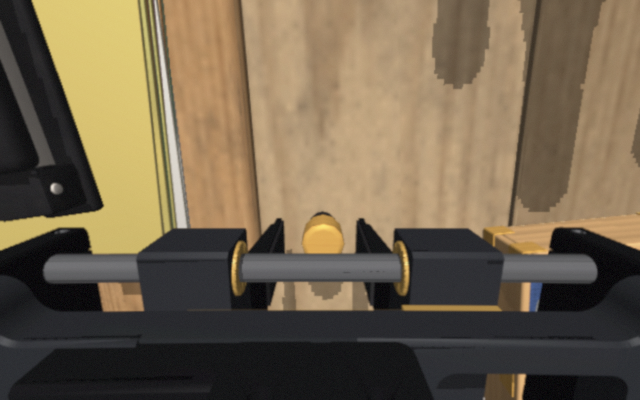

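```bash
python3 - <<'E'
from h import *
c=env.read_camera("wrist"); print(cast(c,[[323,237]],40))
E
python3 -m inch '[0,0.002,0,0,0,0,1, 0,0,0,0,0,0,1, 0,0,0,0,0,0,1, 0,0,0,0,0,0,1, 0,-0.03,0,0,0,0,1, 0,-0.05,0,0,0,0,1, 0,-0.05,0,0,0,0,1, 0,0,0,0,0,0,1, 0,0,0,0,0,0,1]'
python3 - <<'E'
from h import *
plan([612.2,-255.5,120],down(np.radians(-1.8)))
c=env.read_camera("wrist"); cv2.imwrite(f"pics/wrist8.png",c["pixels"])
c=env.read_camera("scene"); crop(c,200,100,360,220,5,"scene8.png")
E
```

```text
[[435.57563946  69.68918751  40.        ]]
t: 9.2
eef_pos: [433.2, 65.0, 153.5]
tcp_rot: [-1.568, -0.0, -1.604]
ft_force: [1.1, -1.0, -0.8]
opening: 0.241
now 9.2 [433.2  65.  153.5] [-1.568 -0.    -1.604] shift m (cur tool axes) [0.3144 0.034  0.1894]
rotvec deg [-0.15 -0.09  0.  ]
```

View pics/scene8.png

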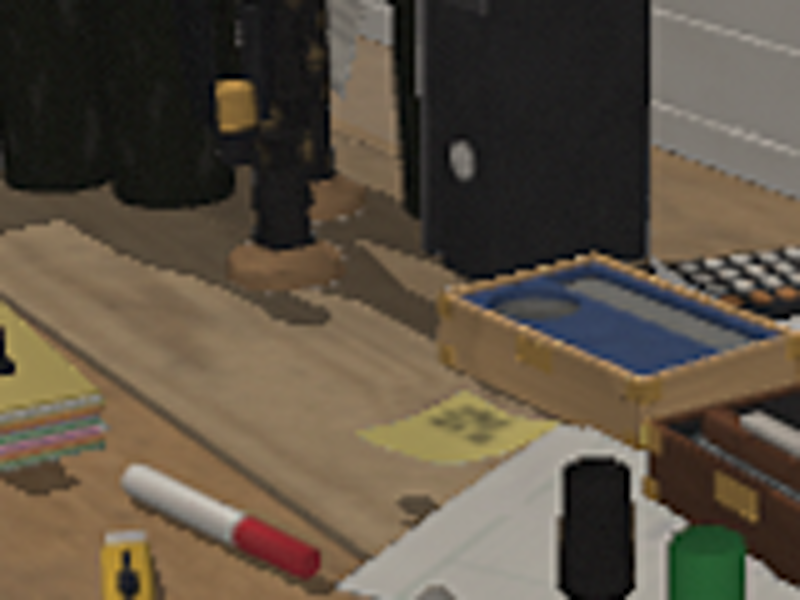

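```bash
python3 -m inch '[0.0393,0,0.0237,0,0,0,1, 0.0393,0,0.0237,0,0,0,1, 0.0393,0,0.0237,0,0,0,1, 0.0393,0,0.0237,0,0,0,1, 0.0393,0,0.0237,0,0,0,1, 0.0393,0,0.0237,0,0,0,1, 0.0393,0,0.0237,0,0,0,1, 0.0393,0,0.0237,0,0,0,1, 0,0.04,0,0,0,0,1, 0,0,0,0,0,0,1]'
python3 - <<'E'
from h import *
plan([612.2,-255.5,46],down(np.radians(-1.8)))
c=env.read_camera("wrist"); cv2.imwrite(f"pics/wrist9.png",c["pixels"])
c=env.read_camera("scene"); crop(c,300,120,460,240,5,"scene9.png")
E
```

```text
t: 10.3
eef_pos: [609.4, -255.1, 105.9]
tcp_rot: [-1.581, 0.005, -1.605]
ft_force: [-0.5, 0.1, -0.8]
opening: 0.248
now 10.3 [ 609.4 -255.1  105.9] [-1.581  0.005 -1.605] shift m (cur tool axes) [0.0006 0.0598 0.0034]
rotvec deg [ 0.56 -0.19 -0.28]
```

View pics/wrist9.png

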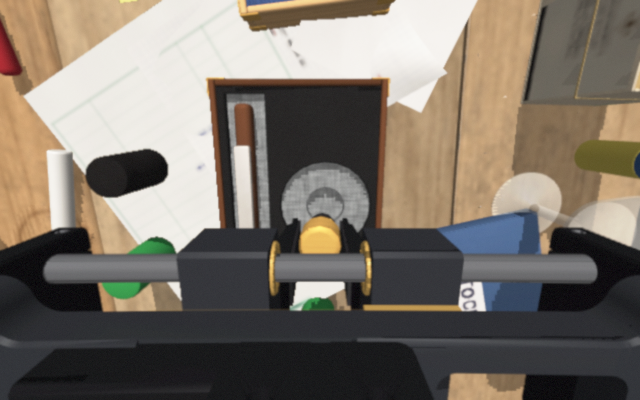

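View pics/scene9.png

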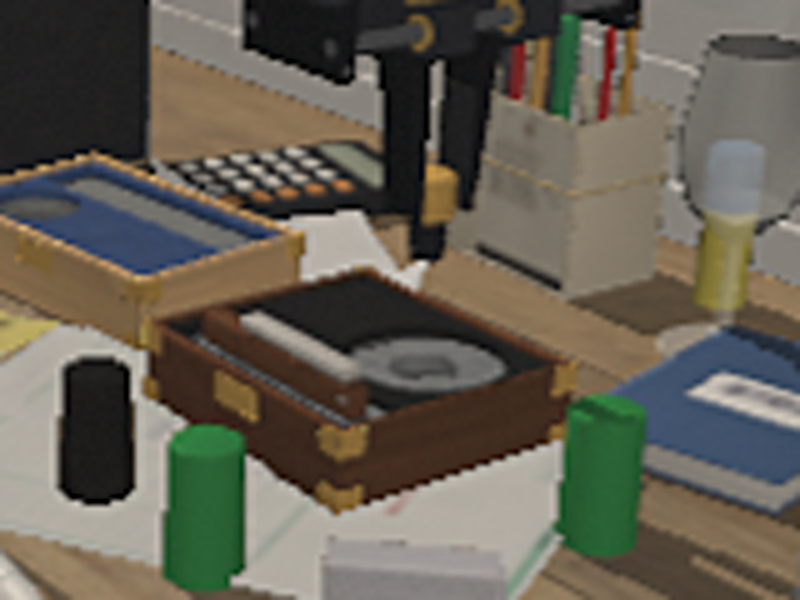

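```bash
python3 - <<'E'
from h import *
c=env.read_camera("wrist"); print(cast(c,[[326,203]],35),cast(c,[[325.5,204]],28), "cap",cast(c,[[320.5,236]],126))
E
python3 -m inch '[0.0006,0.025,0.003,0,0,0,1, 0,0.02,0,0,0,0,1, 0,0.009,0,0,0,0,1, 0,0,0,0,0,0,1]'
python3 - <<'E'
from h import *
plan([612.2,-255.5,46],down(np.radians(-1.8)))
c=env.read_camera("scene"); crop(c,320,140,440,230,6,"scene10.png")
E
```

```text
[[ 616.34036717 -254.41405334   35.        ]] [[ 615.94711118 -257.16623565   28.        ]] cap [[ 611.87358308 -248.9294912   126.        ]]
t: 10.85
eef_pos: [615.0, -255.6, 58.8]
tcp_rot: [-1.571, 0.0, -1.603]
ft_force: [-0.6, -0.3, -0.3]
opening: 0.24
now 10.85 [ 615.  -255.6   58.8] [-1.571  0.    -1.603] shift m (cur tool axes) [ 0.      0.0128 -0.0028]
rotvec deg [ 0.04 -0.05 -0.02]
```

View pics/scene10.png

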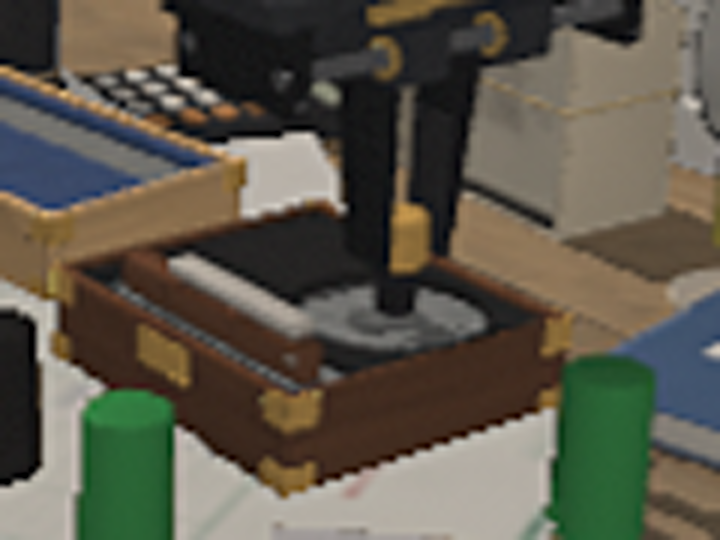

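Run:
```python
from h import *
c=env.read_camera("scene"); s=env.state()["eef_pos"]
pts=[[612.2,-255.5,32],[s[0],s[1],36.8],[s[0],s[1],76.8]]
print(((proj(c,pts)-[320,140])*6).round(0))
im=cv2.resize(c["pixels"][140:230,320:440],None,fx=6,fy=6,interpolation=cv2.INTER_CUBIC)
for p in (proj(c,pts)-[320,140])*6: cv2.circle(im,tuple(int(v) for v in p),3,(0,0,255),-1)
cv2.imwrite("pics/s10b.png",im)
```

```text
[[386. 315.]
 [394. 302.]
 [401. 204.]]
```

View pics/s10b.png

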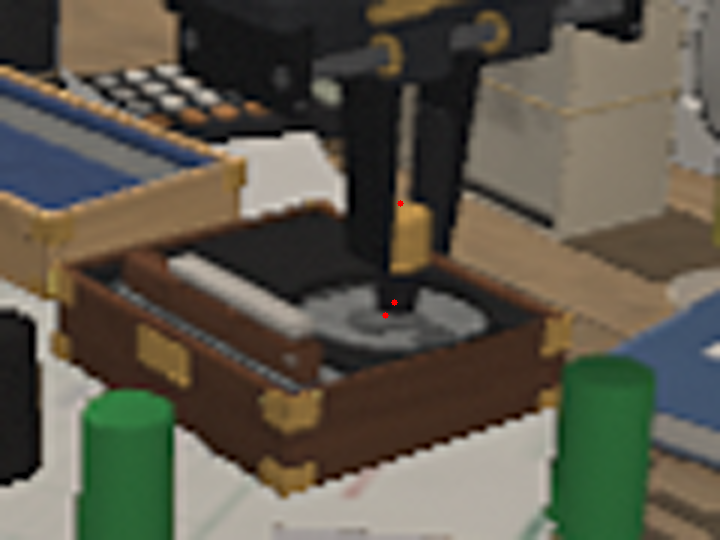

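```bash
python3 -m inch '[0.001,0.005,-0.0025,0,0,0,1, 0,0.004,0,0,0,0,1, 0,0.001,0,0,0,0,1, 0,0,0,0,0,0,1]'
python3 - <<'E'
from h import *
c=env.read_camera("scene"); crop(c,320,140,440,230,6,"scene11.png"); plan([612.2,-255.5,46])
E
```

```text
t: 11.35
eef_pos: [612.5, -257.2, 48.5]
tcp_rot: [-1.571, 0.0, -1.604]
ft_force: [-0.2, 0.1, -0.2]
opening: 0.25
now 11.4 [ 612.6 -257.2   48.7] [-1.571 -0.    -1.604] shift m (cur tool axes) [-0.0017  0.0027 -0.0004]
```

View pics/scene11.png

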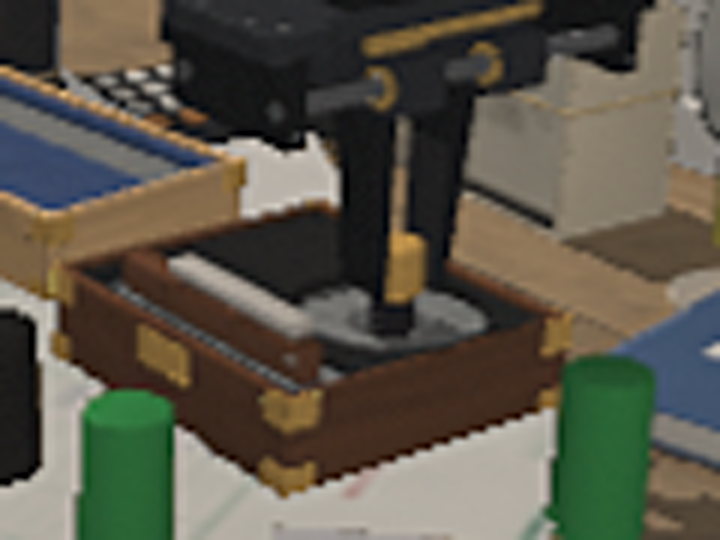

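```bash
python3 -m inch '[0,0.002,0,0,0,0,1, 0,0,0,0,0,0,1]'; python3 -m inch '[0,0,0,0,0,0,0.4, 0,0,0,0,0,0,0.3, 0,0,0,0,0,0,0.3, 0,-0.03,0,0,0,0,0.3, 0,-0.05,0,0,0,0,0.3, 0,-0.04,0,0,0,0,0.1, 0,0,0,0,0,0,0.1]'
python3 - <<'E'
from h import *
c=env.read_camera("wrist"); cv2.imwrite(f"pics/wrist12.png",c["pixels"])
c=env.read_camera("scene"); crop(c,320,140,440,230,6,"scene12.png")
t=env.read_camera("top"); crop(t,280,110,400,230,5,"top12.png")
E
```

```text
t: 11.6
eef_pos: [612.8, -257.3, 47.0]
tcp_rot: [-1.57, -0.0, -1.604]
ft_force: [-0.5, -0.9, 2.5]
opening: 0.244
t: 12.3
eef_pos: [614.5, -258.1, 172.5]
tcp_rot: [-1.563, -0.004, -1.604]
ft_force: [0.1, -0.7, -0.1]
opening: 0.435
```

View pics/scene12.png

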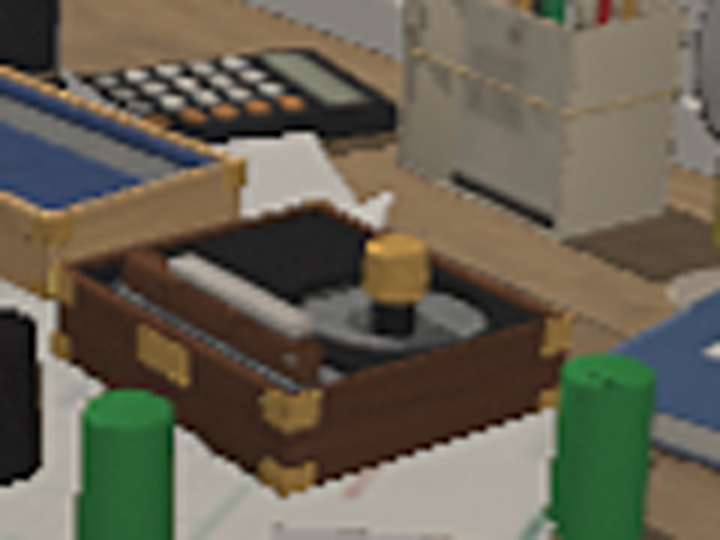

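View pics/wrist12.png

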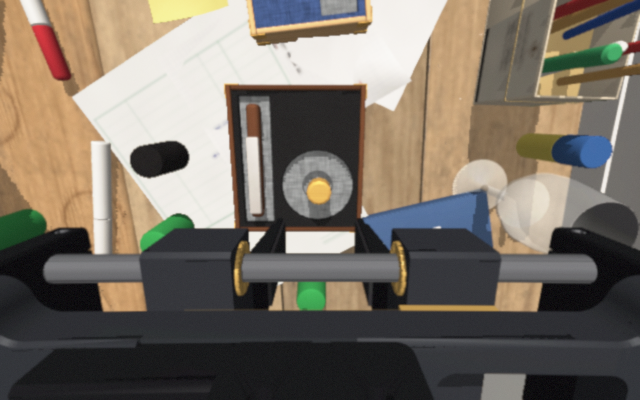

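Run:
```python
from h import *
c=env.read_camera("scene"); print(((proj(c,[[612.2,-256,64],[612.2,-256,44],[612.2,-256,24]])-[320,140])*6).round(0))
t=env.read_camera("top")
e=cast(t,[[319,234.4],[371.4,242.6]],9); print(e.round(1),e.mean(0).round(1),np.linalg.norm(e[0]-e[1]),np.degrees(np.arctan2(*(e[0]-e[1])[:2])))
w=env.read_camera("wrist"); crop(w,60,120,140,280,4,"penw.png")
```

```text
[[392. 237.]
 [389. 287.]
 [385. 335.]]
[[ 376.7 -204.3    9. ]
 [ 356.  -337.8    9. ]] [ 366.3 -271.1    9. ] 135.12395607192332 8.820118402377744
```

View pics/top12.png

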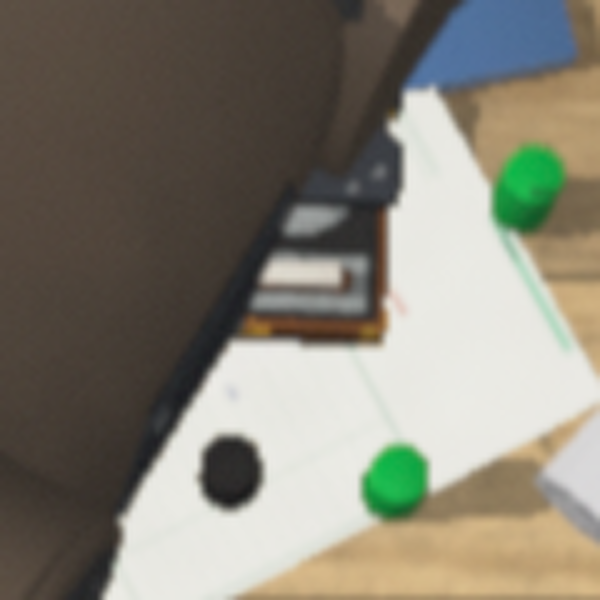

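View pics/penw.png

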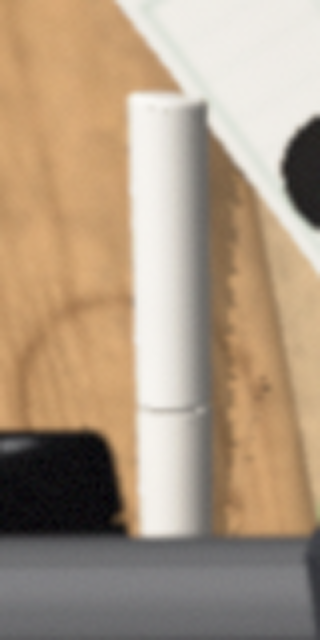

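```bash
python3 - <<'E'
from h import *
plan([366.3,-271,100],down(np.radians(-8.8)))
E
python3 -m inch '[0.001,0,-0.049,0,0,0,0.1, 0.001,0,-0.049,0,0,0,0.1, 0.001,0,-0.049,0,0,0,0.1, 0.001,0,-0.049,0,0,0,0.1, 0.001,0,-0.049,0,6.9,0,0.1, 0,0.04,0,0,0,0,0.1, 0,0.04,0,0,0,0,0.1, 0,0,0,0,0,0,0.1, 0,0,0,0,0,0,0.1]'
python3 - <<'E'
from h import *
plan([366.3,-271,4],down(np.radians(-8.8)))
c=env.read_camera("wrist"); cv2.imwrite(f"pics/wrist13.png",c["pixels"])
E
```

```text
now 12.6 [ 612.1 -256.9  165.1] [-1.573e+00  1.000e-03 -1.604e+00] shift m (cur tool axes) [ 0.0223  0.0656 -0.245 ]
rotvec deg [ 0.13  6.9  -0.05]
t: 13.5
eef_pos: [367.4, -253.9, 86.5]
tcp_rot: [-1.573, 0.001, -1.724]
ft_force: [0.3, -0.7, 0.3]
opening: 0.446
now 13.5 [ 367.4 -253.9   86.5] [-1.573e+00  1.000e-03 -1.724e+00] shift m (cur tool axes) [0.0172 0.0825 0.0017]
rotvec deg [ 0.12  0.01 -0.08]
```

View pics/wrist13.png

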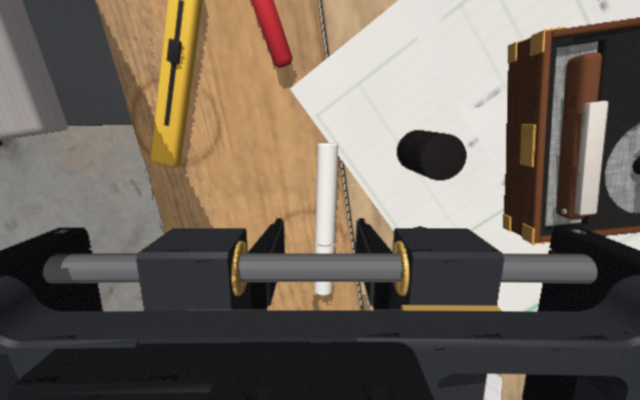

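```bash
python3 - <<'E'
from h import *
c=env.read_camera("wrist"); e=cast(c,[[327,145],[323.5,293]],12); print(e,e.mean(0))
E
python3 -m inch '[0.0085,0.025,0.001,0,0,0,0.1, 0.0085,0.03,0.001,0,0,0,0.1, 0,0.02,0,0,0,0,0.1, 0,0.006,0,0,0,0,0.1, 0,0,0,0,0,0,0.1]'
```

```text
[[ 381.35210651 -206.5951193    12.        ]
 [ 358.52747646 -338.27126955   12.        ]] [ 369.93979148 -272.43319442   12.        ]
t: 14.1
eef_pos: [367.2, -271.2, 6.1]
tcp_rot: [-1.571, -0.0, -1.724]
ft_force: [-1.3, 0.2, 0.9]
opening: 0.451
```

```bash
python3 -m inch '[0.0005,0.002,0.0015,0,0,0,1, 0,0,0,0,0,0,1, 0,0,0,0,0,0,1, 0,0,0,0,0,0,1, 0,0,0,0,0,0,1, 0,-0.03,0,0,0,0,1, 0,-0.05,0,0,0,0,1, 0,-0.05,0,0,0,0,1, 0,0,0,0,0,0,1]'
python3 - <<'E'
from h import *
plan([633.5,-21,140],down(np.radians(4)))
c=env.read_camera("wrist"); cv2.imwrite(f"pics/wrist14.png",c["pixels"])
E
```

```text
t: 15.0
eef_pos: [369.9, -273.3, 138.9]
tcp_rot: [-1.563, -0.005, -1.724]
ft_force: [1.0, 0.2, -0.2]
opening: 0.171
now 15.0 [ 369.9 -273.3  138.9] [-1.563 -0.005 -1.724] shift m (cur tool axes) [-0.2896 -0.0011  0.222 ]
rotvec deg [ -0.38 -12.79   0.35]
```

View pics/wrist14.png

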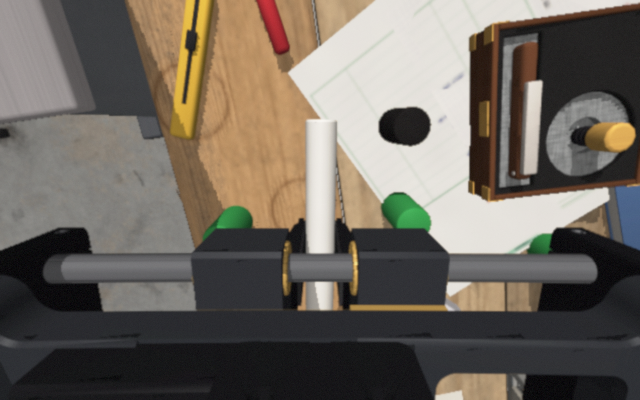

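```bash
python3 -m inch '[-0.0362,0,0.0277,0,0,0,1, -0.0362,0,0.0277,0,0,0,1, -0.0362,0,0.0277,0,0,0,1, -0.0362,0,0.0277,0,0,0,1, -0.0362,0,0.0277,0,0,0,1, -0.0362,0,0.0277,0,0,0,1, -0.0362,0,0.0277,0,0,0,1, -0.0362,0,0.0277,0,-6.4,0,1, 0,0.03,0,0,-6.4,0,1, 0,0,0,0,0,0,1]'
python3 - <<'E'
from h import *
plan([633.5,-21,40],down(np.radians(4)))
c=env.read_camera("wrist"); cv2.imwrite(f"pics/wrist15.png",c["pixels"])
E
```

```text
t: 16.05
eef_pos: [629.6, -18.3, 98.9]
tcp_rot: [-1.578, 0.001, -1.498]
ft_force: [-0.8, -0.3, -0.9]
opening: 0.171
now 16.05 [629.6 -18.3  98.9] [-1.578e+00  1.000e-03 -1.498e+00] shift m (cur tool axes) [0.003  0.0588 0.0041]
rotvec deg [ 0.44  0.2  -0.08]
```

View pics/wrist15.png

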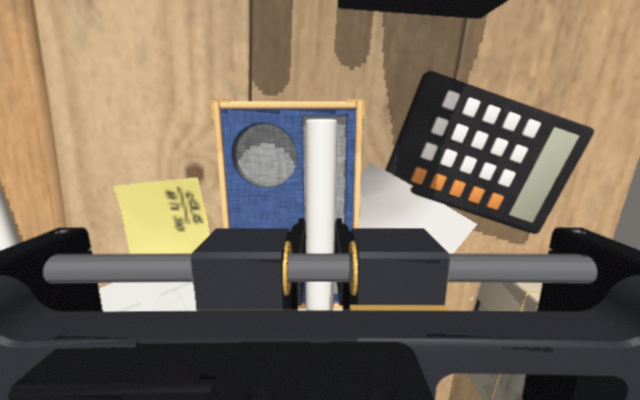

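```bash
python3 - <<'E'
from h import *
c=env.read_camera("wrist"); print(cast(c,[[304.5,113],[347,115]],38), cast(c,[[265.5,155]],35))
R=lambda p:np.array([[np.cos(.07),-np.sin(.07)],[np.sin(.07),np.cos(.07)]])@p
print("expected slot end",np.array([633.5,-21])+R([0,75.5]))
E
python3 -m inch '[0.003,0.025,0.004,0,0,0,1, 0,0.02,0,0,0,0,1, 0,0.005,0,0,0,0,1, 0,0,0,0,0,0,1]'
python3 - <<'E'
from h import *
plan([633.5,-21,40],down(np.radians(4)))
c=env.read_camera("wrist"); cv2.imwrite(f"pics/wrist16.png",c["pixels"])
c=env.read_camera("scene"); crop(c,290,110,410,200,6,"scene16.png")
E
```

```text
[[613.36241775  53.5463593   38.        ]
 [645.24823327  54.26338147  38.        ]] [[584.42950134  19.85972587  35.        ]]
expected slot end [628.21931503  54.31510052]
t: 16.55
eef_pos: [635.5, -23.0, 53.9]
tcp_rot: [-1.571, 0.0, -1.504]
ft_force: [0.6, -0.5, 0.3]
opening: 0.171
now 16.55 [635.5 -23.   53.9] [-1.571  0.    -1.504] shift m (cur tool axes) [-0.0021  0.0139 -0.0019]
rotvec deg [ 0.03 -0.15 -0.  ]
```

View pics/wrist16.png

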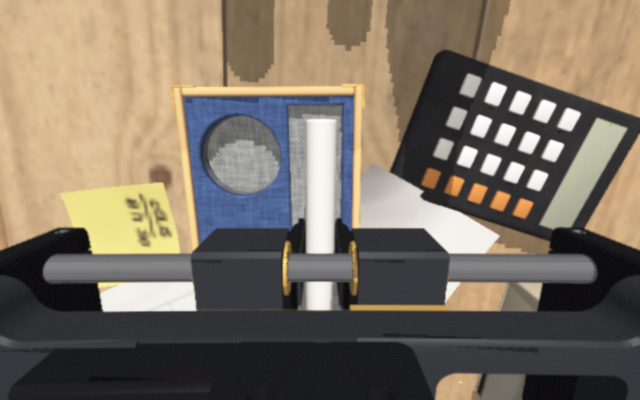

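View pics/scene16.png

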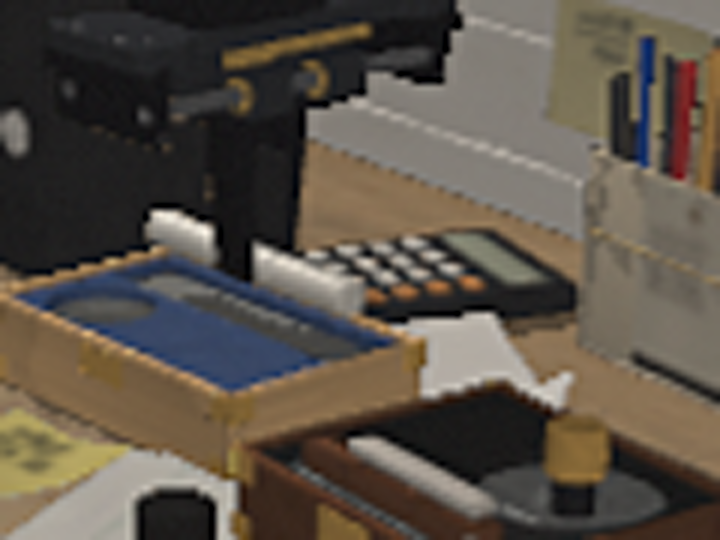

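```bash
python3 -m inch '[-0.001,0.007,-0.0022,0,0,0,1, 0,0.004,0,0,0,0,1, 0,0,0,0,0,0,1, 0,0,0,0,0,0,1]'
python3 - <<'E'
from h import *
c=env.read_camera("wrist"); cv2.imwrite(f"pics/wrist17.png",c["pixels"])
E
```

```text
t: 17.05
eef_pos: [633.6, -21.4, 42.6]
tcp_rot: [-1.571, -0.0, -1.501]
ft_force: [-1.2, -0.4, -0.3]
opening: 0.172
```

View pics/wrist17.png

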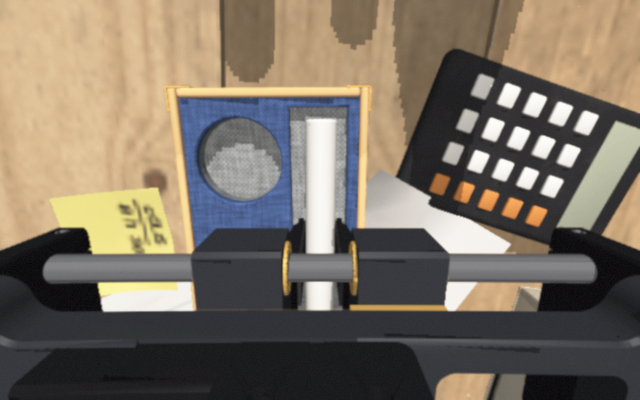

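Pen (321,150) is inside the slot (290–350). Releasing slowly.

```bash
python3 -m inch '[0,0.0015,0,0,0,0,1, 0,0,0,0,0,0,0.62, 0,0,0,0,0,0,0.5, 0,0,0,0,0,0,0.5, 0,-0.02,0,0,0,0,0.5, 0,-0.05,0,0,0,0,0.3, 0,-0.05,0,0,0,0,0.1, 0,0,0,0,0,0,0.1]'
python3 - <<'E'
from h import *
c=env.read_camera("wrist"); cv2.imwrite(f"pics/wrist18.png",c["pixels"])
c=env.read_camera("scene"); crop(c,290,110,410,200,6,"scene18.png")
plan([449,-221,150],down(np.radians(4)))
E
```

```text
t: 17.9
eef_pos: [636.1, -21.7, 167.9]
tcp_rot: [-1.56, -0.002, -1.501]
ft_force: [-0.2, -0.5, -0.6]
opening: 0.427
now 18.0 [633.8 -21.5 162.3] [-1.568e+00 -1.000e-03 -1.501e+00] shift m (cur tool axes) [ 0.1861  0.0119 -0.1983]
rotvec deg [-0.14  0.    0.04]
```

View pics/wrist18.png

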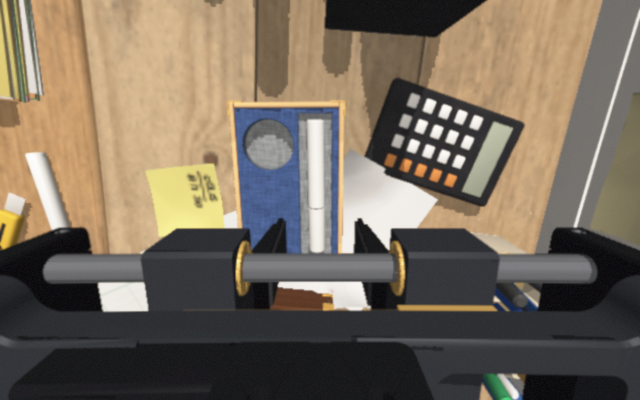

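View pics/scene18.png

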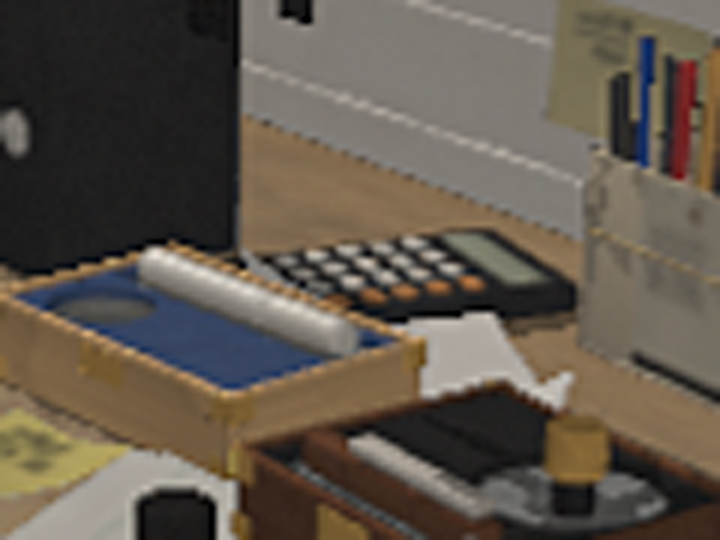

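```bash
python3 - <<'E'
from h import *
c=env.read_camera("wrist"); print("well",cast(c,[[269,144]],36))
E
python3 -m inch '[0.031,0,-0.033,0,0,0,-0.2, 0.031,0,-0.033,0,0,0,-0.2, 0.031,0,-0.033,0,0,0,-0.2, 0.031,0,-0.033,0,0,0,-0.2, 0.031,0,-0.033,0,0,0,-0.2, 0.031,0,-0.033,0,0,0,-0.2, 0,0.04,0,0,0,0,-0.2, 0,0,0,0,0,0,-0.2, 0,0,0,0,0,0,-0.2]'
python3 - <<'E'
from h import *
plan([448.5,-221,28],down(np.radians(4)))
c=env.read_camera("wrist"); cv2.imwrite(f"pics/wrist19.png",c["pixels"])
E
```

```text
well [[581.75119766  21.38796372  36.        ]]
t: 18.95
eef_pos: [448.7, -220.3, 120.4]
tcp_rot: [-1.573, 0.002, -1.501]
ft_force: [1.1, -0.4, 0.1]
opening: 0.601
now 18.95 [ 448.7 -220.3  120.4] [-1.573  0.002 -1.501] shift m (cur tool axes) [ 0.0009  0.0924 -0.    ]
rotvec deg [ 0.15  0.01 -0.11]
```

View pics/wrist19.png

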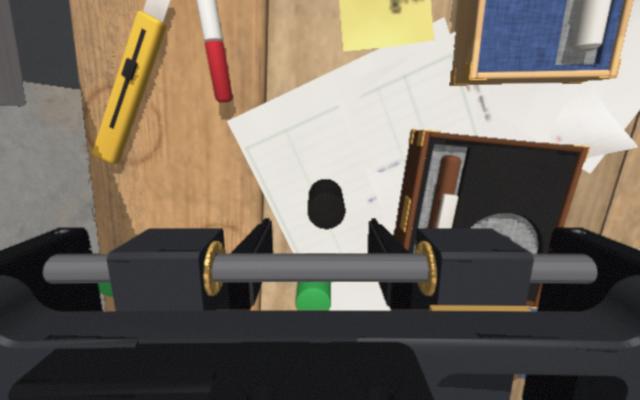

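```bash
python3 -m inch '[0.001,0.04,0.001,0,0,0,-0.2, 0,0.035,0,0,0,0,-0.2, 0,0.015,0,0,0,0,-0.2, 0,0,0,0,0,0,-0.2, 0,0,0,0,0,0,1, 0,0,0,0,0,0,1, 0,0,0,0,0,0,1, 0,0,0,0,0,0,1, 0,0,0,0,0,0,1]'
```

```text
t: 19.9
eef_pos: [450.5, -221.9, 32.0]
tcp_rot: [-1.569, -0.001, -1.501]
ft_force: [-0.2, 1.9, 7.8]
opening: 0.324
```

```bash
python3 -m inch '[0,-0.03,0,0,0,0,1, 0,-0.05,0,0,0,0,1, 0,-0.04,0,0,0,0,1, 0,0,0,0,0,0,1]'
python3 - <<'E'
from h import *
plan([583.5,22,150],down(np.radians(4)))
c=env.read_camera("wrist"); cv2.imwrite(f"pics/wrist20.png",c["pixels"])
E
```

```text
t: 20.3
eef_pos: [451.7, -222.8, 156.1]
tcp_rot: [-1.564, -0.005, -1.501]
ft_force: [-0.9, -0.9, -1.0]
opening: 0.326
now 20.3 [ 451.7 -222.8  156.1] [-1.564 -0.005 -1.501] shift m (cur tool axes) [-0.235   0.0058  0.1485]
rotvec deg [-0.38  0.    0.3 ]
```

View pics/wrist20.png

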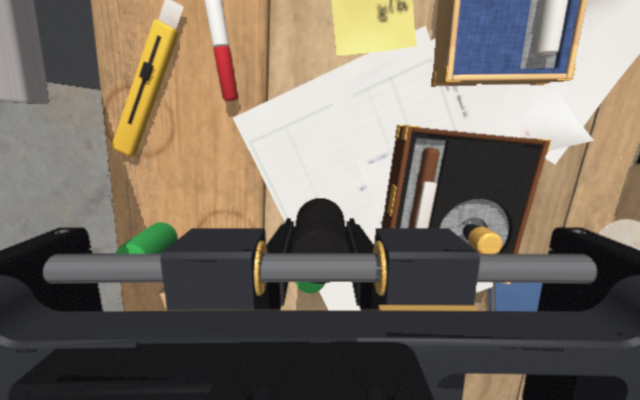

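```bash
python3 -m inch '[-0.0391,0,0.0248,0,0,0,1, -0.0391,0,0.0248,0,0,0,1, -0.0391,0,0.0248,0,0,0,1, -0.0391,0,0.0248,0,0,0,1, -0.0391,0,0.0248,0,0,0,1, -0.0391,0,0.0248,0,0,0,1, 0,0.04,0,0,0,0,1, 0,0,0,0,0,0,1, 0,0,0,0,0,0,1]'
python3 - <<'E'
from h import *
plan([583.5,22,54],down(np.radians(4)))
c=env.read_camera("wrist"); cv2.imwrite(f"pics/wrist21.png",c["pixels"])
c=env.read_camera("scene"); 
pts=[[583.5,22,36],[583.5,22,56]]; s=env.state()["eef_pos"]; pts.append([s[0],s[1],s[2]-30])
im=cv2.resize(c["pixels"][110:200,270:390],None,fx=6,fy=6,interpolation=cv2.INTER_CUBIC)
for p in (proj(c,pts)-[270,110])*6: cv2.circle(im,tuple(int(v) for v in p),3,(0,0,255),-1)
cv2.imwrite("pics/s21.png",im)
E
```

```text
t: 21.25
eef_pos: [581.3, 22.4, 110.3]
tcp_rot: [-1.574, 0.0, -1.501]
ft_force: [1.2, 0.5, 0.4]
opening: 0.329
now 21.25 [581.3  22.4 110.3] [-1.574  0.    -1.501] shift m (cur tool axes) [0.0006 0.0563 0.0024]
rotvec deg [ 0.19 -0.01 -0.02]
```

View pics/wrist21.png

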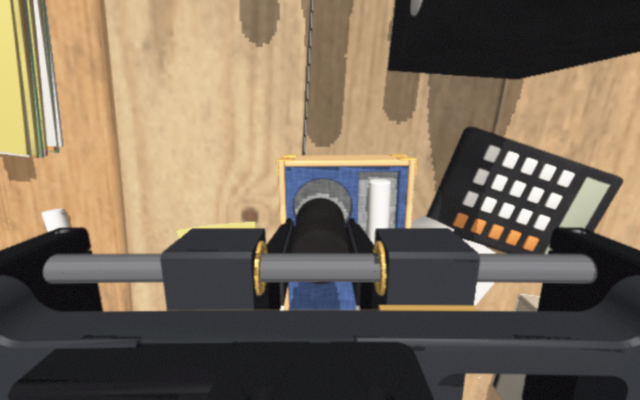

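View pics/s21.png

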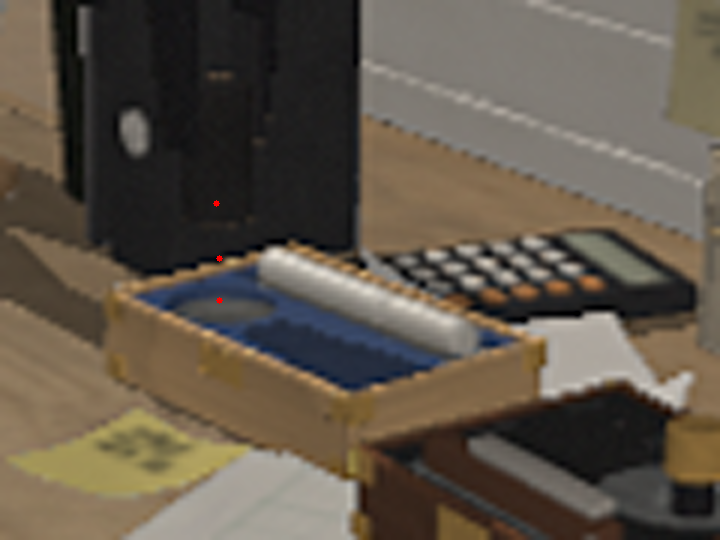

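```bash
python3 -m inch '[0.0006,0.025,0.002,0,0,0,1, 0,0.02,0,0,0,0,1, 0,0.003,0,0,0,0,1, 0,0,0,0,0,0,1, 0,0,0,0,0,0,1]'
python3 - <<'E'
from h import *
plan([583.5,22,54],down(np.radians(4)))
c=env.read_camera("wrist"); cv2.imwrite(f"pics/wrist22.png",c["pixels"])
c=env.read_camera("scene"); crop(c,270,110,390,200,6,"s22.png")
E
```

```text
t: 21.85
eef_pos: [584.8, 21.9, 64.5]
tcp_rot: [-1.569, -0.0, -1.501]
ft_force: [-0.2, -0.3, -0.3]
opening: 0.324
now 21.85 [584.8  21.9  64.5] [-1.569 -0.    -1.501] shift m (cur tool axes) [-0.0002  0.0105 -0.0013]
rotvec deg [-0.1  -0.03  0.02]
```

View pics/wrist22.png

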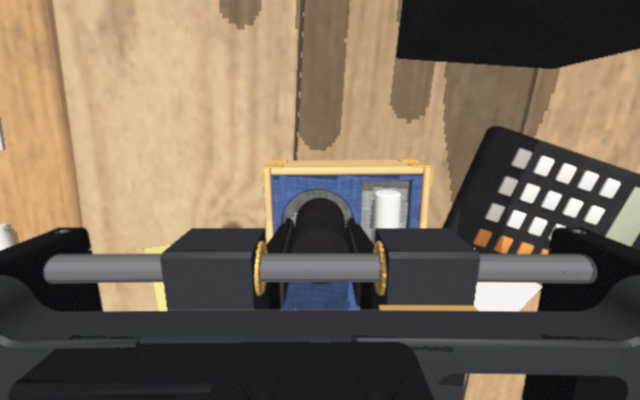

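View pics/s22.png

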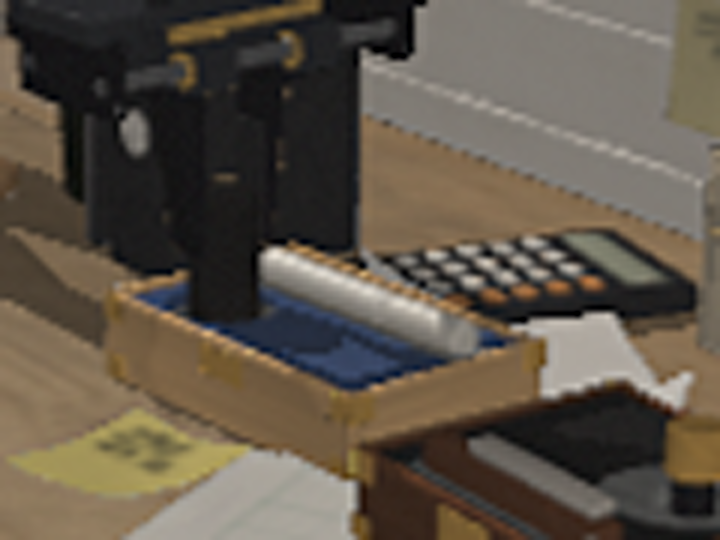

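```bash
python3 -m inch '[0,0.005,-0.001,0,0,0,1, 0,0.003,0,0,0,0,1, 0,0,0,0,0,0,1]';  python3 -m inch '[0,0.002,0,0,0,0,1, 0,0,0,0,0,0,1]'
```

```text
t: 22.25
eef_pos: [583.4, 22.2, 55.5]
tcp_rot: [-1.57, -0.0, -1.501]
ft_force: [-0.6, -0.2, 5.4]
opening: 0.33
t: 22.45
eef_pos: [583.2, 22.1, 54.8]
tcp_rot: [-1.57, -0.0, -1.501]
ft_force: [-7.5, -0.8, 22.3]
opening: 0.33
```

```bash
python3 -m inch '[0,-0.001,0,0,0,0,1, 0,0,0,0,0,0,0.1, 0,0,0,0,0,0,0.05, 0,0,0,0,0,0,0.05, 0,-0.02,0,0,0,0,0.05, 0,-0.05,0,0,0,0,0.05, 0,-0.04,0,0,0,0,0.05, 0,0,0,0,0,0,-0.2]'
python3 - <<'E'
from h import *
plan([444.5,-303.5,150],down(np.radians(4)))
c=env.read_camera("wrist"); cv2.imwrite(f"pics/wrist23.png",c["pixels"])
c=env.read_camera("scene"); crop(c,270,110,390,200,6,"s23.png")
E
```

```text
t: 23.25
eef_pos: [585.2, 22.1, 168.9]
tcp_rot: [-1.563, -0.001, -1.501]
ft_force: [0.2, 0.4, -0.9]
opening: 0.515
now 23.25 [585.2  22.1 168.9] [-1.563e+00 -1.000e-03 -1.501e+00] shift m (cur tool axes) [ 0.3149  0.018  -0.1633]
rotvec deg [-0.46  0.01  0.07]
```

View pics/wrist23.png

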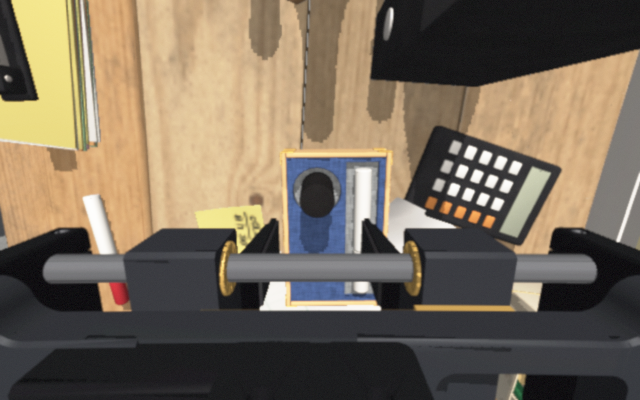

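View pics/s23.png

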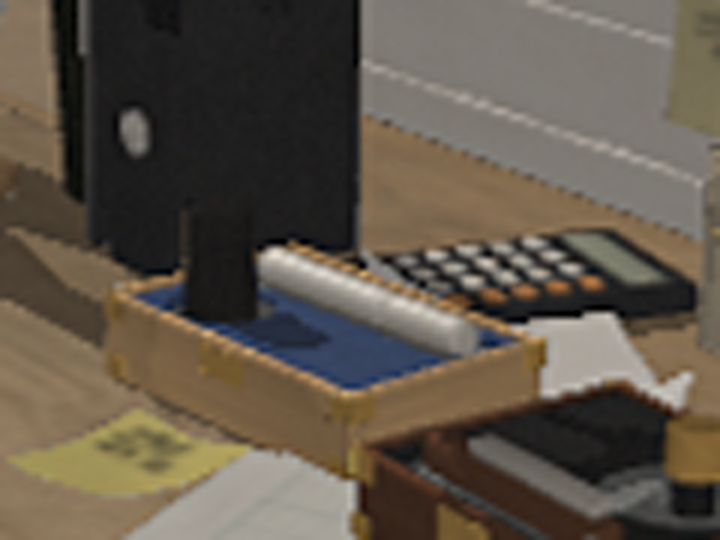

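```bash
python3 -m inch '[0.0394,0,-0.0204,0,0,0,-0.2, 0.0394,0,-0.0204,0,0,0,-0.2, 0.0394,0,-0.0204,0,0,0,-0.2, 0.0394,0,-0.0204,0,0,0,-0.2, 0.0394,0,-0.0204,0,0,0,-0.2, 0.0394,0,-0.0204,0,0,0,-0.2, 0.0394,0,-0.0204,0,0,0,-0.2, 0.0394,0,-0.0204,0,0,0,-0.2, 0,0.04,0,0,0,0,-0.2, 0,0,0,0,0,0,-0.2]'
python3 - <<'E'
from h import *
plan([444.5,-303.5,30],down(np.radians(4)))
c=env.read_camera("wrist"); cv2.imwrite(f"pics/wrist24.png",c["pixels"])
E
```

```text
t: 24.35
eef_pos: [439.7, -302.9, 119.5]
tcp_rot: [-1.577, 0.006, -1.503]
ft_force: [0.0, 0.7, 0.1]
opening: 0.598
now 24.35 [ 439.7 -302.9  119.5] [-1.577  0.006 -1.503] shift m (cur tool axes) [0.0014 0.0894 0.0053]
rotvec deg [ 0.35 -0.14 -0.36]
```

View pics/wrist24.png

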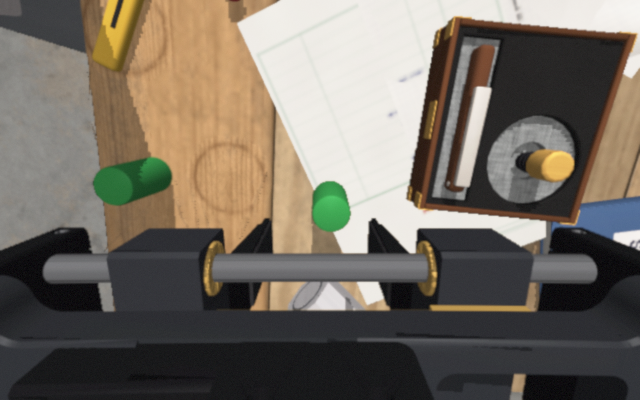

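```bash
python3 -m inch '[0.001,0.04,0.003,0,0,0,-0.2, 0,0.035,0,0,0,0,-0.2, 0,0.012,0,0,0,0,-0.2, 0,0,0,0,0,0,-0.2, 0,0,0,0,0,0,1, 0,0,0,0,0,0,1, 0,0,0,0,0,0,1, 0,0,0,0,0,0,1, 0,-0.03,0,0,0,0,1, 0,0,0,0,0,0,1]'
python3 - <<'E'
from h import *
plan([444.5,-215,60],down(np.radians(4)))
c=env.read_camera("top"); crop(c,300,170,440,270,5.5,"t25.png")
E
```

```text
t: 25.4
eef_pos: [446.4, -305.3, 69.9]
tcp_rot: [-1.568, -0.003, -1.501]
ft_force: [-0.5, -0.1, -0.8]
opening: 0.326
now 25.4 [ 446.4 -305.3   69.9] [-1.568 -0.003 -1.501] shift m (cur tool axes) [-0.0903  0.0097  0.0043]
rotvec deg [-0.18  0.    0.18]
```

View pics/t25.png

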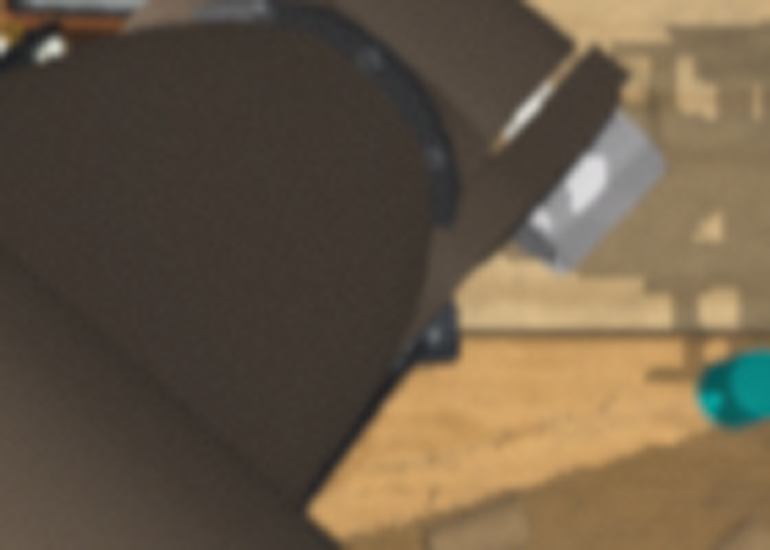

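```bash
python3 -m inch '[-0.03,0,0.001,0,0,0,1, -0.03,0,0.001,0,0,0,1, -0.03,0,0.001,0,0,0,1, 0,0,0,0,0,0,1, 0,0.015,0,0,0,0,1, 0,0.01,0,0,0,0,1, 0,0.003,0,0,0,0,1, 0,0,0,0,0,0,1]'
```

```text
t: 26.25
eef_pos: [441.9, -214.8, 38.6]
tcp_rot: [-1.572, 0.001, -1.502]
ft_force: [-0.5, 0.2, -0.0]
opening: 0.33
```

```bash
python3 -m inch '[0,0.004,0,0,0,0,1, 0,0,0,0,0,0,1]'; python3 -m inch '[0,0.002,0,0,0,0,1, 0,0,0,0,0,0,1]'
```

```text
t: 26.45
eef_pos: [442.2, -215.1, 35.8]
tcp_rot: [-1.57, -0.001, -1.501]
ft_force: [-2.9, -0.3, 11.0]
opening: 0.329
t: 26.65
eef_pos: [442.2, -215.2, 34.6]
tcp_rot: [-1.57, -0.001, -1.501]
ft_force: [-6.4, -0.7, 23.5]
opening: 0.329
```

```bash
python3 -m inch '[0,-0.002,0,0,0,0,1, 0,0,0,0,0,0,0.0, 0,0,0,0,0,0,-0.2, 0,0,0,0,0,0,-0.2, 0,-0.02,0,0,0,0,-0.2, 0,-0.05,0,0,0,0,-0.6, 0,-0.05,0,0,0,0,-1, 0,-0.05,0,0,0,0,-1, 0,-0.03,0,0,0,0,-1, 0,0,0,0,0,0,-1]'
python3 - <<'E'
from h import *
print(env.state()["joints"])
plan([450,-330,230],down(np.radians(46.6)))
c=env.read_camera("scene"); crop(c,280,140,440,260,5,"s26.png")
E
```

```text
t: 27.65
eef_pos: [443.3, -215.2, 239.0]
tcp_rot: [-1.565, -0.004, -1.501]
ft_force: [-0.2, -0.1, 0.3]
opening: 0.959
[-5.85943929e-01  2.72806492e-01  1.84617583e+00 -4.17698120e-05
  1.01550007e+00 -6.55914800e-01]
now 27.65 [ 443.3 -215.2  239. ] [-1.565 -0.004 -1.501] shift m (cur tool axes) [ 0.115   0.0095 -0.0014]
rotvec deg [ -0.21 -42.59   0.36]
```

View pics/s26.png

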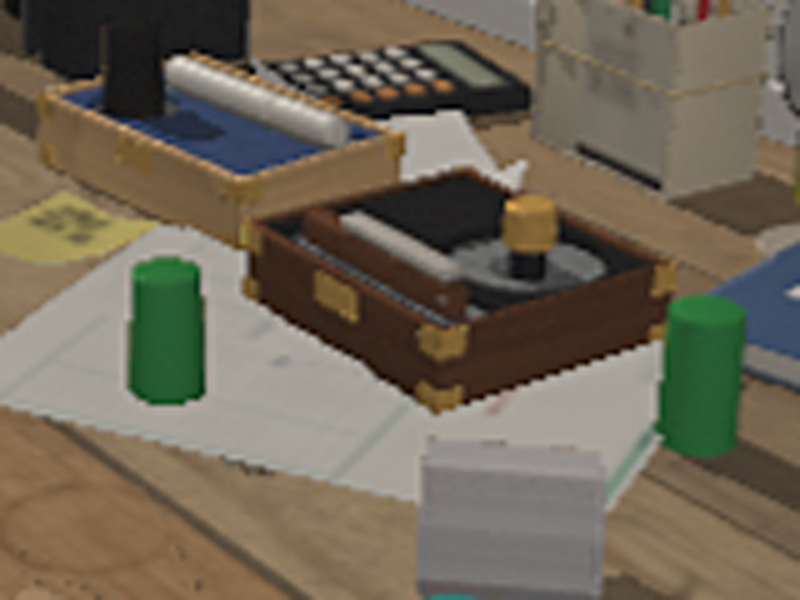

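```bash
python3 -m inch '[0.0426,0.014,0.0014,0,0,0,-1, 0.0426,0.014,0.0014,0,0,0,-1, 0.0426,0.014,0.0014,0,0,0,-1, 0.0426,0.014,0.0014,0,0,0,-1, 0.0426,0.014,0.0014,0,0,0,-1, 0,0,0,0,-8.5,0,-1, 0,0,0,0,-8.5,0,-1, 0,0,0,0,-8.5,0,-1, 0,0,0,0,-8.5,0,-1, 0,0,0,0,-8.5,0,-1]'
python3 - <<'E'
from h import *
print(env.state()["joints"])
plan([464,-427.5,114],down(np.radians(46.6)))
c=env.read_camera("wrist"); cv2.imwrite(f"pics/wrist27.png",c["pixels"])
E
```

```text
t: 28.7
eef_pos: [463.5, -426.0, 162.8]
tcp_rot: [-1.571, 0.003, -0.753]
ft_force: [0.6, 0.9, -0.5]
opening: 0.999
[-8.48136269e-01  5.51057552e-01  1.60174249e+00 -4.17102735e-05
  9.91997924e-01 -1.66573951e+00]
now 28.7 [ 463.5 -426.   162.8] [-1.571  0.003 -0.753] shift m (cur tool axes) [ 0.0016  0.0488 -0.0008]
rotvec deg [-0.02  0.25 -0.18]
```

View pics/wrist27.png

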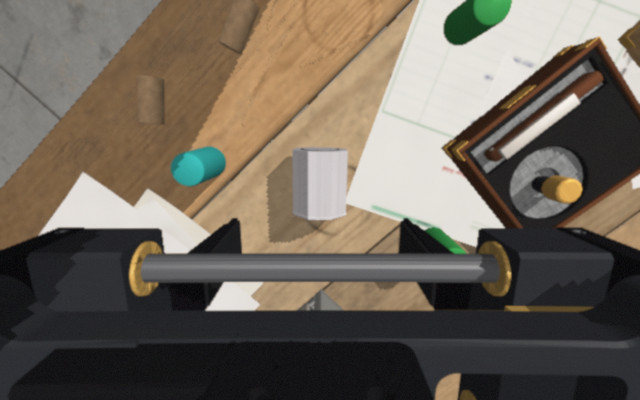

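Run:
```python
from h import *
for n,box in (("wrist",(270,135,370,222)),):
    c=env.read_camera(n); P=cloud(c); x0,y0,x1,y1=box
    Q=P[y0:y1,x0:x1].reshape(-1,3); Q=Q[(Q[:,2]>38)&(Q[:,2]<70)]
    r=cv2.minAreaRect(Q[:,:2].astype(np.float32)); print(n,len(Q),r,np.percentile(Q[:,2],[5,50,95]))
    print("depth hist",np.percentile(P[y0:y1,x0:x1].reshape(-1,3)[:,2],[5,25,50,75,95]))
    u=cast(c,[[300,152],[339,152],[302,218],[340,218]],54); print(u.round(1),u.mean(0))
```

```text
wrist 3680 ((456.98419189453125, -420.3181457519531), (54.16970443725586, 66.61822509765625), 46.02398681640625) [40.61295639 53.13658076 55.6878879 ]
depth hist [-3.31878075e-02  1.04915366e+00  5.06455093e+00  5.09872510e+01
  5.53334912e+01]
[[ 421.5 -411.8   54. ]
 [ 446.  -385.3   54. ]
 [ 469.2 -454.4   54. ]
 [ 494.3 -427.1   54. ]] [ 457.75088045 -419.65340059   54.        ]
```

```bash
python3 -m inch '[0,0,0,0,0,-7.5,-1, 0,0,0,0,0,-7.5,-1, 0,0,0,0,0,-7.5,-1, 0,0,0,0,0,-7.5,-1, 0,0,0,0,0,-7.5,-1, 0,0,0,0,0,-7.5,-1, 0,0,0,0,0,0,-1]'
cat >> h.py <<'E'
def lean(az,deg=45,flip=1):  # fingers lean toward azimuth az; jaw horizontal
    a=np.array([np.cos(az),np.sin(az),0]); t=np.radians(deg)
    y=a*np.sin(t)-np.array([0,0,np.cos(t)]); z=flip*np.array([-a[1],a[0],0]); x=np.cross(y,z)
    return Ro.from_matrix(np.c_[x,y,z])
E
python3 - <<'E'
from h import *
print(env.state()["joints"])
plan([466,-429,14],lean(np.radians(-43.7)))
c=env.read_camera("scene"); cv2.imwrite("pics/s28.png",c["pixels"])
E
```

```text
t: 29.5
eef_pos: [477.2, -421.2, 172.7]
tcp_rot: [-1.536, -0.61, -0.764]
ft_force: [-0.3, 0.5, -0.4]
opening: 0.998
[-0.86745218  0.41740612  2.0053217   0.69192361  0.1482765  -2.34270259]
now 29.5 [ 477.2 -421.2  172.7] [-1.536 -0.61  -0.764] shift m (cur tool axes) [-0.0931  0.128  -0.0179]
rotvec deg [ -1.97  -0.22 -10.05]
```

View pics/s28.png

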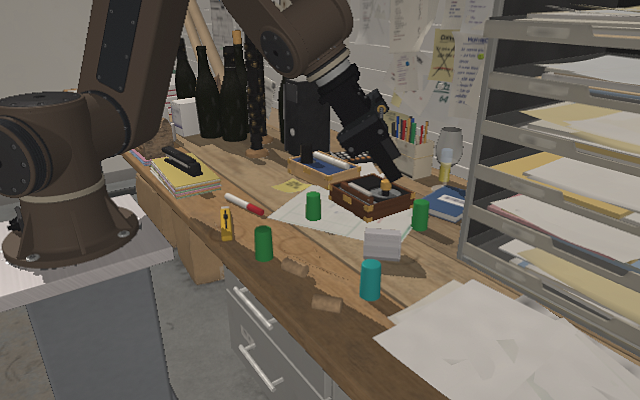

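```bash
cat > kin.py <<'E'
import numpy as np
from scipy.spatial.transform import Rotation as Ro
from scipy.optimize import least_squares
C=np.array([[0,0,-1],[-1,0,0],[0,1,0]],float) # cols x,y,z tool in flange: x=-ey,y=ez,z=-ex
C=np.c_[[0,-1,0],[0,0,1],[-1,0,0]].astype(float)
def fk(q,P):
    r0,h,L1,a,L2,L6=P
    A=Ro.from_euler('z',q[0]); phi=q[1]+q[2]
    p=np.array([r0+L1*np.sin(q[1]),0,h+L1*np.cos(q[1])])
    F=Ro.from_euler('y',phi); p=p+F.apply([a,0,L2])
    W=F*Ro.from_euler('z',q[3])*Ro.from_euler('y',q[4])*Ro.from_euler('z',q[5])
    p=p+W.apply([0,0,L6])
    return A.apply(p),A*W*Ro.from_matrix(C)
D=[([-1.31158699,.491588899,1.55946042,0,1.09170395,-.10560139],[222.94,-583.62,214.04]),
([-.438424438,.231678338,1.98306915,0,.926521043,-.411316859],[424.2,-126.1,214.7]),
([-.585943929,.272806492,1.84617583,0,1.01550007,-.6559148],[443.3,-215.2,239.]),
([-.848136269,.551057552,1.60174249,0,.991997924,-1.66573951],[463.5,-426,162.8]),
([-.86745218,.41740612,2.0053217,.69192361,.1482765,-2.34270259],[477.2,-421.2,172.7])]
def fit():
    f=lambda P:np.concatenate([fk(q,P)[0]-p for q,p in D])
    # weak prior regularises
    P0=np.array([0,400,450,0,450,350.])
    s=least_squares(lambda P:np.r_[f(P),1e-3*(P-P0)],P0); return s.x,f(s.x)
E
python3 - <<'E'
from kin import *
from cell import env
P,r=fit(); print(P.round(1),r.round(1))
s=env.state(); p,R=fk(s["joints"],P); print(p,s["eef_pos"],R.as_euler('xyz'),s["tcp_rot"])
E
```

```text
[-74.7 529.2 553.9 154.2 581.9 390.2] [-61.2 -26.4   7.6 -39.  -54.5  -9.3 -32.1 -57.7  -1.5 -56.5 -35.6  -0.6
 -36.7 -41.4   3.7]
[ 440.530624   -462.95818259  176.38620738] [ 477.19593142 -421.4975178   172.74647663] [-1.53699703 -0.60880144 -0.76180598] [-1.53699703 -0.60880144 -0.76180598]
```

```bash
sed -i 's/r0,h,L1,a,L2,L6=P/r0,h,L1,a,L2,L6,d=P/; s/p=np.array(\[r0+L1\*np.sin(q\[1\]),0,/p=np.array([r0+L1*np.sin(q[1]),d,/; s/450,0,450,350.\]/450,0,450,350.,60]/' kin.py
cat >> kin.py <<'E'
LO=np.array([-3.1,-.84,.05,-1.13,.06,-2.69]); HI=np.array([3.1,2.19,2.79,4.28,2.93,2.69])
def ik(p,R,P,q0):
    def f(q):
        a,b=fk(q,P); return np.r_[(a-p)/100,(R.inv()*b).as_rotvec()]
    s=least_squares(f,np.clip(q0,LO+1e-3,HI-1e-3),bounds=(LO,HI)); return s.x,s.cost
def sols(p,R,P):
    out=[]
    for q4 in (-1,0,1,2,3,4):
        for q6 in (-2.3,-1,0,1,2.3):
            q1=np.arctan2(p[1],p[0])
            q,c=ik(np.array(p,float),R,P,[q1,.5,1.7,q4,.5,q6])
            if c<1e-6 and not any(np.abs(q-o).max()<.02 for o in out): out.append(q)
    return out
E
python3 - <<'E'
from kin import *; from h import lean
P,r=fit(); print(P.round(1),r.round(1)); np.save("P.npy",P)
az=np.radians(-43.7)
for nm,p in (("grasp",[466,-429,14]),("up60",[466,-429,74]),("up150",[466,-429,164])):
  for fl in (1,-1):
    for q in sols(p,lean(az,45,fl),P): print(nm,fl,q.round(2))
for dg in (-60,-40,-22.7,0,20,40):
  a=np.radians(dg); tcp=np.array([612.5,-255.5,65])+18.8*np.array([np.cos(a)*.707,np.sin(a)*.707,-.707])
  for dz in (0,60):
   for fl in (1,-1):
    for q in sols(tcp+[0,0,dz],lean(a,45,fl),P): print("place az",dg,dz,fl,q.round(2))
E
```

```text
[-2.000e-01  1.967e+02  5.870e+02  4.310e+01  4.112e+02  2.719e+02
  6.590e+01] [-0.  -0.  -0.  -0.  -0.   0.   0.   0.1 -0.  -0.   0.   0.  -0.  -0.
 -0. ]
grasp 1 [-0.89  0.77  2.2   2.99  0.61  1.61]
grasp -1 [-0.89  0.77  2.2   2.99  0.61 -1.53]
up60 1 [-0.89  0.63  2.19  2.95  0.47  1.66]
up60 -1 [-0.89  0.63  2.19  2.95  0.47 -1.48]
up150 1 [-0.89  0.44  2.13  2.76  0.23  1.86]
up150 -1 [-0.89  0.44  2.13  2.76  0.23 -1.28]
place az -40 0 1 [-0.42  0.71  2.06  3.62  0.44  1.33]
place az -40 0 -1 [-0.42  0.71  2.06  3.62  0.44 -1.81]
place az -40 60 1 [-0.42  0.59  2.04  3.81  0.32  1.13]
place az -40 60 -1 [-0.42  0.59  2.04  3.81  0.32 -2.01]
place az -22.7 0 1 [-0.53  0.7   2.09  2.92  0.44  1.68]
place az -22.7 0 -1 [-0.53  0.7   2.09  2.92  0.44 -1.46]
place az -22.7 60 1 [-0.53  0.58  2.06  2.82  0.3   1.79]
place az -22.7 60 -1 [-0.53  0.58  2.06  2.82  0.3  -1.35]
place az 0 0 1 [-0.66  0.71  2.04  2.09  0.53  2.05]
place az 0 0 -1 [-0.66  0.71  2.04  2.09  0.53 -1.09]
place az 0 60 1 [-0.66  0.6   2.02  1.86  0.47  2.32]
place az 0 60 -1 [-0.66  0.6   2.02  1.86  0.47 -0.83]
place az 20 0 1 [-0.74  0.74  1.94  1.53  0.68  2.26]
place az 20 0 -1 [-0.74  0.74  1.94  1.53  0.68 -0.88]
place az 20 60 1 [-0.74  0.63  1.91  1.38  0.69  2.46]
place az 20 60 -1 [-0.74  0.63  1.91  1.38  0.69 -0.68]
place az 40 0 1 [-0.77  0.78  1.79  1.14  0.88  2.34]
place az 40 0 -1 [-0.77  0.78  1.79  1.14  0.88 -0.8 ]
place az 40 60 1 [-0.77  0.69  1.77  1.06  0.94  2.47]
place az 40 60 -1 [-0.77  0.69  1.77  1.06  0.94 -0.67]
```

```bash
python3 -m inch '[0,0,0,0,0,7.5,-1, 0,0,0,0,0,7.5,-1, 0,0,0,0,8.55,0,-1, 0,0,0,0,8.55,0,-1, 0,0,0,0,8.55,0,-1, 0,0,0,0,8.55,0,-1, 0,0,0,0,8.55,0,-1, 0,0,0,0,8.55,0,-1, 0,0,0,0,8.55,0,-1, 0,0,0,0,8.55,0,-1]'
python3 -m inch '[0,0,0,0,8.55,0,-1, 0,0,0,0,8.55,0,-1, 0,0,0,0,8.55,0,-1, 0,0,0,0,8.55,0,-1, 0,0,0,0,8.55,0,-1, 0,0,0,0,8.55,0,-1, 0,0,0,0,8.55,0,-1, 0,0,0,0,8.55,0,-1, 0,0,0,0,8.55,0,-1, 0,0,0,0,8.55,0,-1]'
python3 -m inch '[0,0,0,0,8.55,0,-1, 0,0,0,0,8.55,0,-1, 0,0,0,0,8.55,0,-1, 0,0,0,0,0,0,-1]'
python3 - <<'E'
from h import *
print(env.state()["joints"].round(3))
E
```

```text
t: 30.55
eef_pos: [482.8, -418.8, 172.9]
tcp_rot: [-1.147, -0.112, -1.961]
ft_force: [-0.8, -0.8, -0.4]
opening: 1.0
t: 31.55
eef_pos: [482.8, -418.9, 173.0]
tcp_rot: [-1.414, 0.41, 2.886]
ft_force: [0.6, 1.0, 0.3]
opening: 1.001
t: 31.95
eef_pos: [483.0, -418.7, 173.1]
tcp_rot: [-1.617, 0.435, 2.4]
ft_force: [0.2, 0.3, 0.1]
opening: 1.002
[-0.858  0.434  1.88   0.241  0.411  1.242]
```

```bash
cat > rows.py <<'E'
from h import *; from kin import *
P=np.load("P.npy")
def path(q1,n):
    s=env.state(); q0=s["joints"]; p,R=s["eef_pos"],Ro.from_euler('xyz',s["tcp_rot"])
    for i in range(1,n+1):
        pn,Rn=fk(q0+(np.array(q1)-q0)*i/n,P)
        d=R.inv().apply(pn-p)/1000; rv=(R.inv()*Rn).as_rotvec(degrees=True)
        print(i,"[%.4f,%.4f,%.4f,%.2f,%.2f,%.2f]"%(*d,*rv),"tcp",pn.round(0)); p,R=pn,Rn
E
python3 - <<'E'
from rows import *
q=[o for o in sols([466,-429,104],lean(np.radians(-43.7),45,-1),P)][0]; print(q.round(3))
path(q,14)
E
```

```text
[-0.886  0.568  2.173  2.911  0.39  -1.444]
1 [0.0079,0.0070,-0.0185,-4.08,-0.64,0.16] tcp [ 492. -402.  164.]
2 [0.0045,0.0067,-0.0161,-3.65,-0.51,0.89] tcp [ 502. -388.  158.]
3 [0.0017,0.0062,-0.0132,-3.09,-0.40,1.53] tcp [ 511. -377.  154.]
4 [-0.0005,0.0056,-0.0099,-2.42,-0.31,2.05] tcp [ 520. -371.  151.]
5 [-0.0020,0.0050,-0.0062,-1.66,-0.24,2.42] tcp [ 527. -367.  149.]
6 [-0.0027,0.0042,-0.0024,-0.84,-0.19,2.64] tcp [ 533. -367.  148.]
7 [-0.0028,0.0034,0.0015,0.01,-0.17,2.69] tcp [ 536. -371.  146.]
8 [-0.0020,0.0026,0.0053,0.84,-0.17,2.57] tcp [ 536. -376.  144.]
9 [-0.0006,0.0018,0.0088,1.63,-0.19,2.29] tcp [ 533. -384.  141.]
10 [0.0014,0.0011,0.0120,2.35,-0.24,1.86] tcp [ 527. -394.  137.]
11 [0.0040,0.0004,0.0147,2.97,-0.30,1.30] tcp [ 517. -404.  131.]
12 [0.0071,-0.0002,0.0168,3.46,-0.39,0.64] tcp [ 503. -413.  123.]
13 [0.0104,-0.0007,0.0183,3.81,-0.49,-0.10] tcp [ 486. -422.  114.]
14 [0.0140,-0.0011,0.0191,4.01,-0.60,-0.89] tcp [ 466. -429.  104.]
```

```bash
python3 -m inch '[0.0079,0.007,-0.0185,-4.1,-0.6,0.2,-1, 0.0045,0.0067,-0.016,-3.6,-0.5,0.9,-1, 0.0017,0.006,-0.013,-3.1,-0.4,1.5,-1, -0.0005,0.0056,-0.01,-2.4,-0.3,2,-1, -0.002,0.005,-0.006,-1.7,-0.2,2.4,-1, -0.0027,0.004,-0.0024,-0.8,-0.2,2.6,-1, -0.0028,0.0034,0.0015,0,-0.2,2.7,-1]'
python3 - <<'E'
from rows import *
print(env.state()["joints"].round(3))
path([-0.886,0.568,2.173,2.911,0.39,-1.444],8)
E
```

```text
t: 32.65
eef_pos: [535.8, -370.0, 146.8]
tcp_rot: [-1.904, 0.653, 2.388]
ft_force: [-0.7, 0.3, 0.0]
opening: 0.998
[-0.873  0.501  2.026  1.573  0.404 -0.105]
1 [-0.0019,0.0024,0.0045,0.72,-0.10,2.29] tcp [ 536. -375.  145.]
2 [-0.0009,0.0018,0.0072,1.34,-0.12,2.08] tcp [ 534. -382.  142.]
3 [0.0006,0.0012,0.0098,1.91,-0.15,1.77] tcp [ 530. -390.  139.]
4 [0.0025,0.0007,0.0120,2.41,-0.19,1.36] tcp [ 522. -399.  134.]
5 [0.0047,0.0002,0.0138,2.83,-0.25,0.88] tcp [ 512. -407.  128.]
6 [0.0072,-0.0002,0.0153,3.17,-0.32,0.34] tcp [ 499. -416.  121.]
7 [0.0099,-0.0006,0.0162,3.40,-0.39,-0.24] tcp [ 484. -423.  113.]
8 [0.0127,-0.0009,0.0168,3.53,-0.48,-0.85] tcp [ 466. -429.  104.]
```

Tracking perfectly. Continue.

```bash
python3 -m inch '[-0.0019,0.0024,0.0045,0.7,-0.1,2.3,-1, -0.0009,0.0018,0.0072,1.3,-0.1,2.1,-1, 0.0006,0.0012,0.0098,1.9,-0.2,1.8,-1, 0.0025,0.0007,0.012,2.4,-0.2,1.4,-1, 0.0047,0.0002,0.0138,2.8,-0.2,0.9,-1, 0.0072,-0.0002,0.0153,3.2,-0.3,0.3,-1, 0.01,-0.0006,0.0162,3.4,-0.4,-0.2,-1, 0.0127,-0.0009,0.0168,3.5,-0.5,-0.8,-1, 0,0,0,0,0,0,-1]'
python3 - <<'E'
from rows import *
print(env.state()["joints"].round(3))
plan([466,-429,14.5],lean(np.radians(-43.7),45,-1))
c=env.read_camera("wrist"); cv2.imwrite("pics/wrist30.png",c["pixels"])
c=env.read_camera("scene"); crop(c,280,120,460,260,4.4,"s30.png")
E
```

```text
t: 33.55
eef_pos: [465.5, -428.4, 102.9]
tcp_rot: [-1.574, 0.785, 2.376]
ft_force: [-0.5, -0.1, -0.4]
opening: 1.002
[-0.887  0.569  2.175  2.907  0.394 -1.44 ]
now 33.55 [ 465.5 -428.4  102.9] [-1.574  0.785  2.376] shift m (cur tool axes) [0.0619 0.0631 0.0003]
rotvec deg [ 0.09 -0.11  0.02]
```

View pics/wrist30.png

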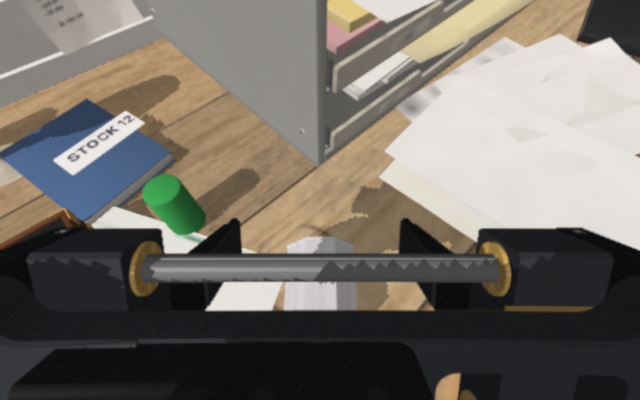

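View pics/s30.png

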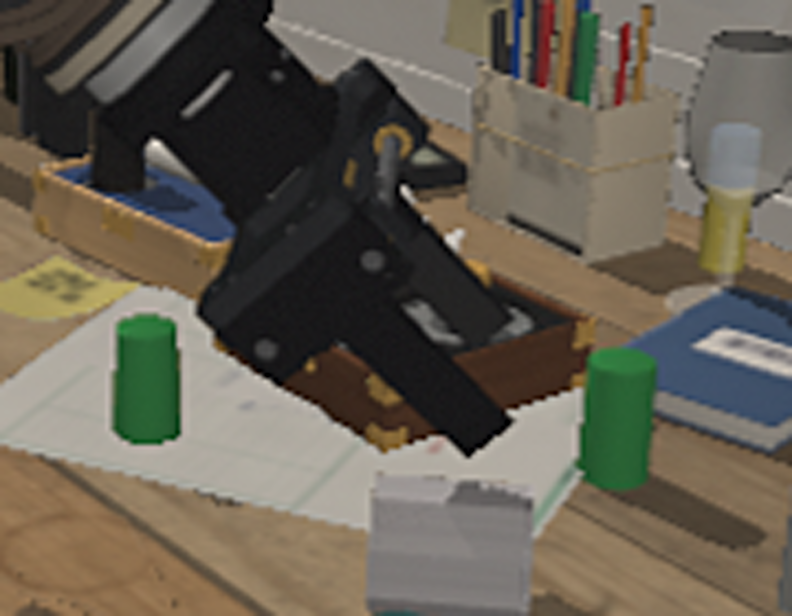

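```bash
python3 -m inch '[0.014,0.014,0,0,0,0,-1, 0.014,0.014,0,0,0,0,-1, 0.014,0.014,0,0,0,0,-1, 0.01,0.01,0,0,0,0,-1, 0.008,0.008,0,0,0,0,-1, 0,0,0,0,0,0,-1, 0,0,0,0,0,0,-1]'
python3 - <<'E'
from rows import *
plan([466,-429,14.5],lean(np.radians(-43.7),45,-1))
c=env.read_camera("wrist"); cv2.imwrite("pics/wrist31.png",c["pixels"])
c=env.read_camera("scene"); crop(c,280,120,460,260,4.4,"s31.png")
E
```

```text
t: 34.35
eef_pos: [466.7, -428.8, 19.5]
tcp_rot: [-1.577, 0.788, 2.373]
ft_force: [0.3, 0.9, 0.3]
opening: 1.0
now 34.35 [ 466.7 -428.8   19.5] [-1.577  0.788  2.373] shift m (cur tool axes) [0.0038 0.0033 0.0007]
rotvec deg [ 0.12 -0.24 -0.14]
```

View pics/wrist31.png

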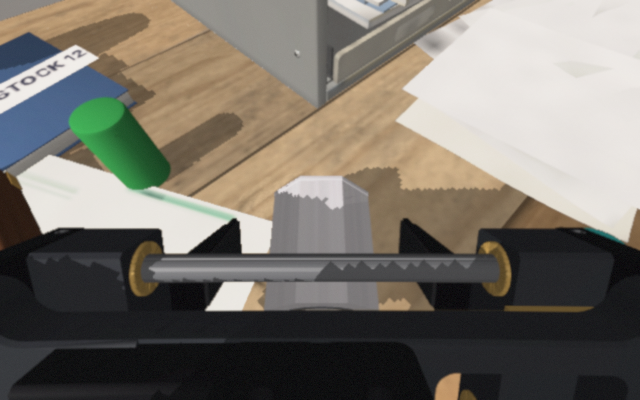

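View pics/s31.png

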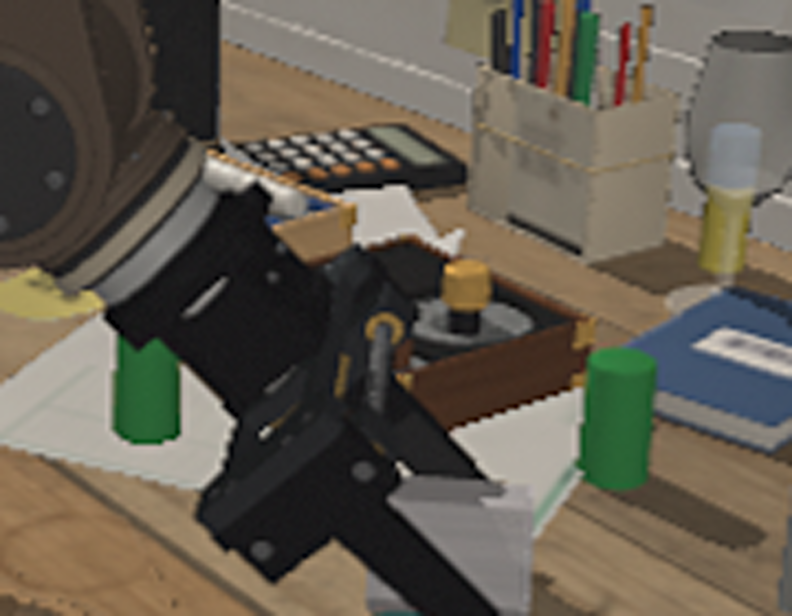

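```bash
python3 -m inch '[0.003,0.003,0.0005,0,0,0,-1, 0,0,0,0,0,0,-0.3, 0,0,0,0,0,0,0.3, 0,0,0,0,0,0,1, 0,0,0,0,0,0,1, 0,0,0,0,0,0,1, 0,0,0,0,0,0,1]'
python3 - <<'E'
from rows import *
plan([466,-429,14.5],lean(np.radians(-43.7),45,-1))
E
```

```text
t: 35.15
eef_pos: [465.9, -429.1, 15.0]
tcp_rot: [-1.576, 0.787, 2.373]
ft_force: [-0.8, 1.1, 0.3]
opening: 0.566
now 35.15 [ 465.9 -429.1   15. ] [-1.576  0.787  2.373] shift m (cur tool axes) [ 0.0004  0.0003 -0.0001]
rotvec deg [ 0.05 -0.25 -0.11]
```

```bash
python3 -m inch '[-0.008,-0.008,0,0,0,0,1, -0.016,-0.016,0,0,0,0,1, -0.016,-0.016,0,0,0,0,1, -0.016,-0.016,0,0,0,0,1, -0.016,-0.016,0,0,0,0,1, 0,0,0,0,0,0,1]'
python3 - <<'E'
from rows import *
print(env.state()["joints"].round(3))
c=env.read_camera("scene"); crop(c,280,120,460,260,4.4,"s32.png")
E
```

```text
t: 35.75
eef_pos: [465.9, -429.7, 120.4]
tcp_rot: [-1.575, 0.792, 2.373]
ft_force: [0.6, 0.0, -1.9]
opening: 0.564
[-0.888  0.535  2.166  2.885  0.358 -1.414]
```

View pics/s32.png

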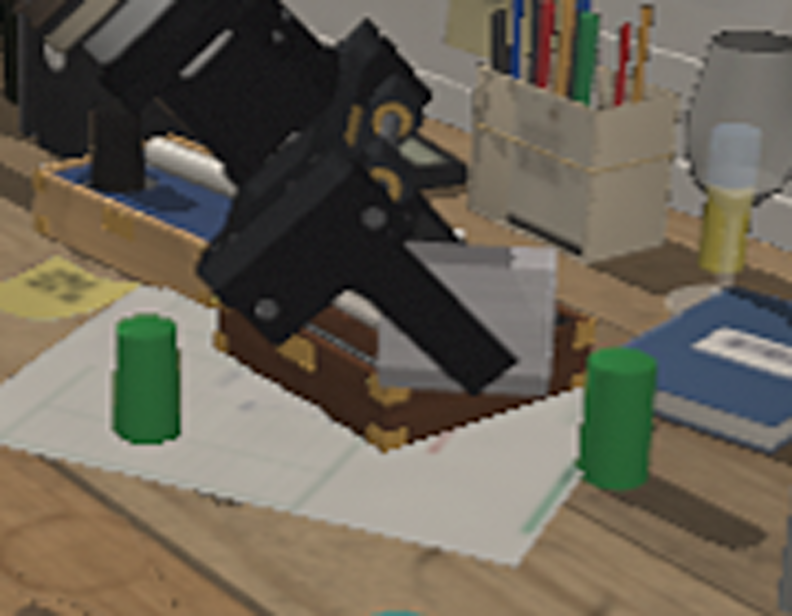

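```bash
R='0,0,0,0,8.55,0,1'; python3 -m inch '[0,0,0,0,8.55,0,1, 0,0,0,0,8.55,0,1, 0,0,0,0,8.55,0,1, 0,0,0,0,8.55,0,1, 0,0,0,0,8.55,0,1, 0,0,0,0,8.55,0,1, 0,0,0,0,8.55,0,1, 0,0,0,0,8.55,0,1, 0,0,0,0,8.55,0,1, 0,0,0,0,8.55,0,1]'
python3 -m inch '[0,0,0,0,8.55,0,1, 0,0,0,0,8.55,0,1, 0,0,0,0,8.55,0,1, 0,0,0,0,8.55,0,1, 0,0,0,0,8.55,0,1, 0,0,0,0,8.55,0,1, 0,0,0,0,8.55,0,1, 0,0,0,0,8.55,0,1, 0,0,0,0,8.55,0,1, 0,0,0,0,8.55,0,1]'
python3 - <<'E'
from rows import *
print(env.state()["joints"].round(3))
a=np.radians(-22.7); tcp=np.array([612.5,-255.5,65])+18.8*np.array([np.cos(a)*.707,np.sin(a)*.707,-.707])
plan(tcp+[0,0,60],lean(np.radians(-43.7),45,1))
plan(tcp+[0,0,60],lean(a,45,1))
print(tcp)
E
```

```text
t: 36.8
eef_pos: [465.1, -428.9, 115.4]
tcp_rot: [-2.355, 0.047, 0.857]
ft_force: [0.4, -0.3, -1.8]
opening: 0.567
t: 37.8
eef_pos: [465.1, -428.8, 115.4]
tcp_rot: [-1.715, -0.775, -0.557]
ft_force: [-0.3, 0.8, -2.1]
opening: 0.57
[-0.888  0.543  2.168  2.886  0.361  1.575]
now 37.8 [ 465.1 -428.8  115.4] [-1.715 -0.775 -0.557] shift m (cur tool axes) [0.0307 0.0023 0.2299]
rotvec deg [-0.06  8.39 -0.01]
now 37.8 [ 465.1 -428.8  115.4] [-1.715 -0.775 -0.557] shift m (cur tool axes) [0.0307 0.0023 0.2299]
rotvec deg [14.72 -6.51 -1.09]
[ 624.76200727 -260.62930875   51.7084    ]
```

```bash
python3 -m inch '[0,0,0,0,8.4,0,1, 0,0,0,0,0,0,1]'
python3 - <<'E'
from rows import *
a=np.radians(-22.7); tcp=np.array([612.5,-255.5,65])+18.8*np.array([np.cos(a)*.707,np.sin(a)*.707,-.707])
q,c=ik(tcp+[0,0,65],lean(a,45,1),P,[-0.53,.58,2.06,2.82,.30,1.79]); print(q.round(3),c,env.state()["joints"].round(3))
path(q,9)
c=env.read_camera("scene"); crop(c,280,120,460,260,4.4,"s33.png")
E
```

```text
t: 38.0
eef_pos: [465.1, -428.9, 115.5]
tcp_rot: [-1.574, -0.785, -0.758]
ft_force: [0.5, -0.1, -1.6]
opening: 0.568
[-0.531  0.574  2.061  2.803  0.291  1.801] 1.5249050141944857e-19 [-0.888  0.543  2.168  2.886  0.361  1.718]
1 [0.0029,0.0029,0.0249,1.68,-1.62,-0.01] tcp [ 485. -414.  116.]
2 [0.0030,0.0029,0.0251,1.67,-1.62,-0.00] tcp [ 505. -397.  116.]
3 [0.0030,0.0029,0.0253,1.66,-1.62,-0.00] tcp [ 524. -380.  116.]
4 [0.0030,0.0029,0.0254,1.65,-1.63,-0.00] tcp [ 543. -363.  116.]
5 [0.0031,0.0029,0.0256,1.64,-1.63,0.00] tcp [ 560. -344.  116.]
6 [0.0031,0.0029,0.0257,1.64,-1.63,0.00] tcp [ 578. -324.  116.]
7 [0.0031,0.0029,0.0259,1.63,-1.63,0.00] tcp [ 594. -304.  116.]
8 [0.0032,0.0029,0.0260,1.62,-1.63,0.00] tcp [ 610. -283.  116.]
9 [0.0032,0.0029,0.0262,1.61,-1.63,-0.00] tcp [ 625. -261.  117.]
```

View pics/s33.png

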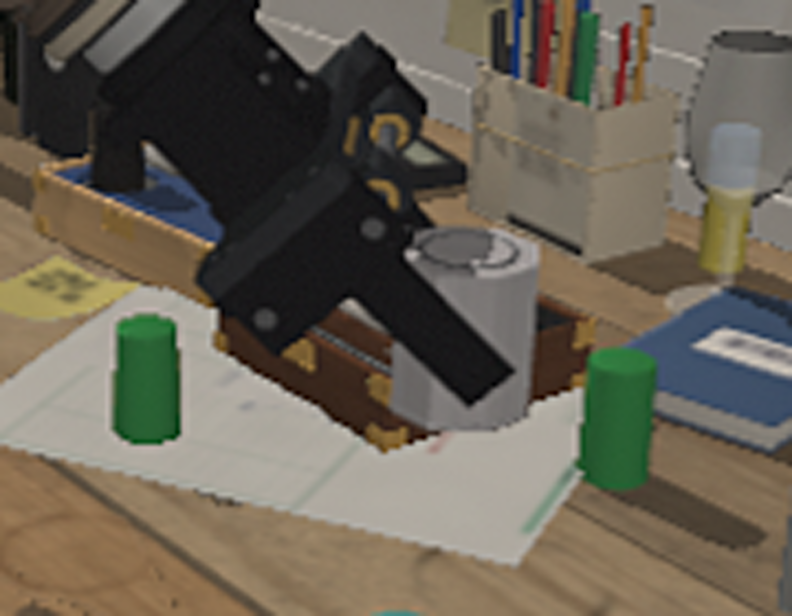

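```bash
python3 -m inch '[0.003,0.003,0.025,1.7,-1.6,0,1, 0.003,0.003,0.025,1.7,-1.6,0,1, 0.003,0.003,0.025,1.7,-1.6,0,1, 0.003,0.003,0.0254,1.6,-1.6,0,1, 0.003,0.003,0.0256,1.6,-1.6,0,1, 0.003,0.003,0.0257,1.6,-1.6,0,1, 0.003,0.003,0.0259,1.6,-1.6,0,1, 0.003,0.003,0.026,1.6,-1.6,0,1, 0.003,0.003,0.026,1.6,-1.6,0,1, 0,0,0,0,0,0,1]'
python3 - <<'E'
from rows import *
print(env.state()["joints"].round(3))
a=np.radians(-22.7); tcp=np.array([612.5,-255.5,65])+18.8*np.array([np.cos(a)*.707,np.sin(a)*.707,-.707])
plan(tcp+[0,0,30],lean(a,45,1))
c=env.read_camera("scene"); s=env.state(); R=Ro.from_euler('xyz',s["tcp_rot"]); ctr=s["eef_pos"]-R.apply([0,18.8,0]); print("beaker ctr",ctr)
im=cv2.resize(c["pixels"][120:240,300:460],None,fx=5,fy=5,interpolation=cv2.INTER_CUBIC)
for p in (proj(c,[ctr,ctr+[0,0,33],ctr-[0,0,33],[612.2,-255.5,64],[612.2,-255.5,32]])-[300,120])*5: cv2.circle(im,tuple(int(v) for v in p),3,(0,0,255),-1)
cv2.imwrite("pics/s34.png",im)
t=env.read_camera("top"); crop(t,280,100,400,190,6,"t34.png")
E
```

```text
t: 39.05
eef_pos: [625.9, -259.5, 116.0]
tcp_rot: [-1.576, -0.786, -0.388]
ft_force: [0.7, -0.3, -0.8]
opening: 0.566
[-0.528  0.576  2.061  2.812  0.293  1.789]
now 39.05 [ 625.9 -259.5  116. ] [-1.576 -0.786 -0.388] shift m (cur tool axes) [-0.0247  0.0237 -0.0013]
rotvec deg [-0.02  0.31  0.06]
beaker ctr [ 612.96647771 -255.3598528   129.23803871]
```

View pics/s34.png

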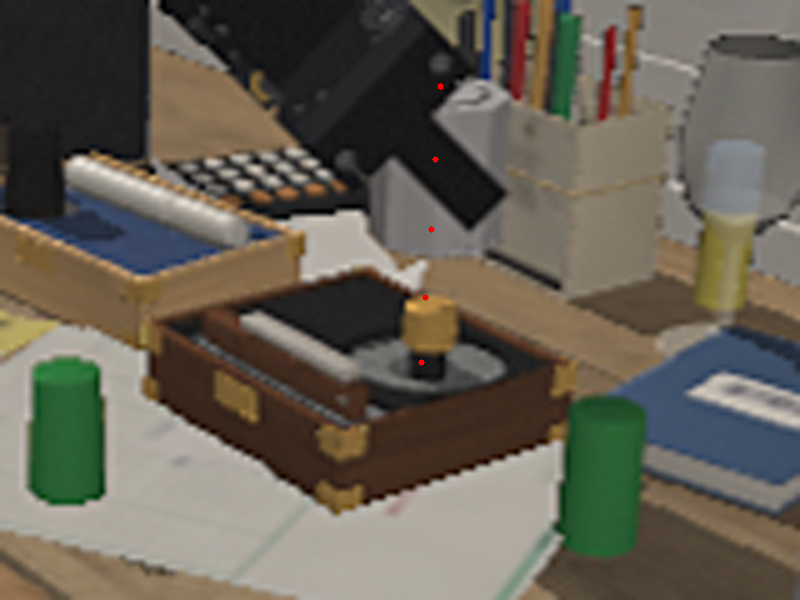

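View pics/t34.png

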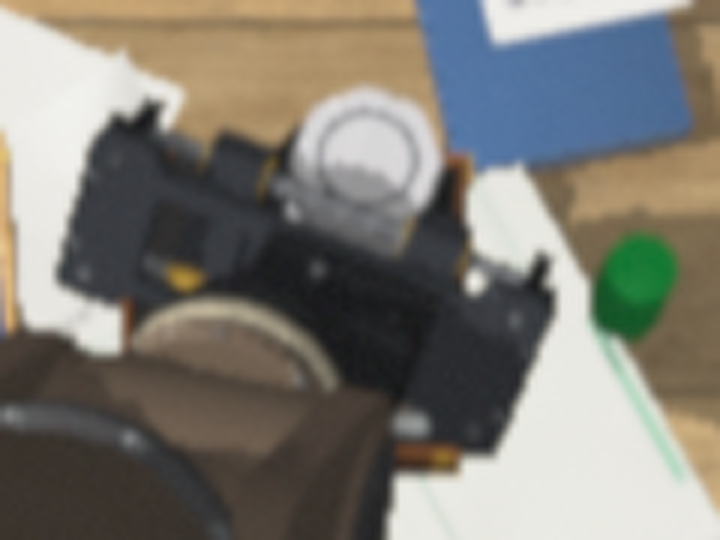

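Run:
```python
from rows import *
t=env.read_camera("top"); s=env.state(); R=Ro.from_euler('xyz',s["tcp_rot"]); ctr=s["eef_pos"]-R.apply([0,18.8,0])
im=t["pixels"]; g=cv2.cvtColor(im,cv2.COLOR_BGR2HSV)
print(cast(t,[[341.7,125.8]],ctr[2]+33),ctr)
P=cloud(t); Q=P[108:150,320:365].reshape(-1,3); Q=Q[(Q[:,2]>152)&(Q[:,2]<172)]; print(len(Q),np.median(Q[:,2]),cv2.minEnclosingCircle(Q[:,:2].astype(np.float32)),Q.mean(0))
A=np.c_[Q[:,:2],np.ones(len(Q))]; print("tilt",np.linalg.lstsq(A,Q[:,2],rcond=None)[0][:2])
```

```text
[[ 612.96709705 -256.63295568  162.40165678]] [ 612.32640147 -256.55859854  129.40165678]
442 161.020803346587 ((602.0596923828125, -240.2626953125), 47.01443862915039) [ 613.48767448 -254.28931003  160.83785867]
tilt [ 0.00755255 -0.00921117]
```

```bash
python3 -m inch '[-0.0106,0.0106,0,0,0,0,1, -0.0106,0.0106,0,0,0,0,1, -0.0085,0.0085,0,0,0,0,1, -0.005,0.005,0,0,0,0,1, 0,0,0,0,0,0,1, 0,0,0,0,0,0,1]'
python3 - <<'E'
from rows import *
s=env.state(); R=Ro.from_euler('xyz',s["tcp_rot"]); ctr=s["eef_pos"]-R.apply([0,18.8,0]); print("beaker ctr",ctr,R.inv().apply(np.array([612.5,-255.8,65])-ctr))
c=env.read_camera("scene"); crop(c,300,120,460,240,5,"s35.png")
E
```

```text
t: 39.8
eef_pos: [625.1, -261.8, 67.7]
tcp_rot: [-1.572, -0.787, -0.398]
ft_force: [-1.1, -0.4, -1.1]
opening: 0.564
beaker ctr [ 612.79422389 -256.65010434   80.93331417] [-11.70983037  10.82111817   0.68045575]
```

View pics/s35.png

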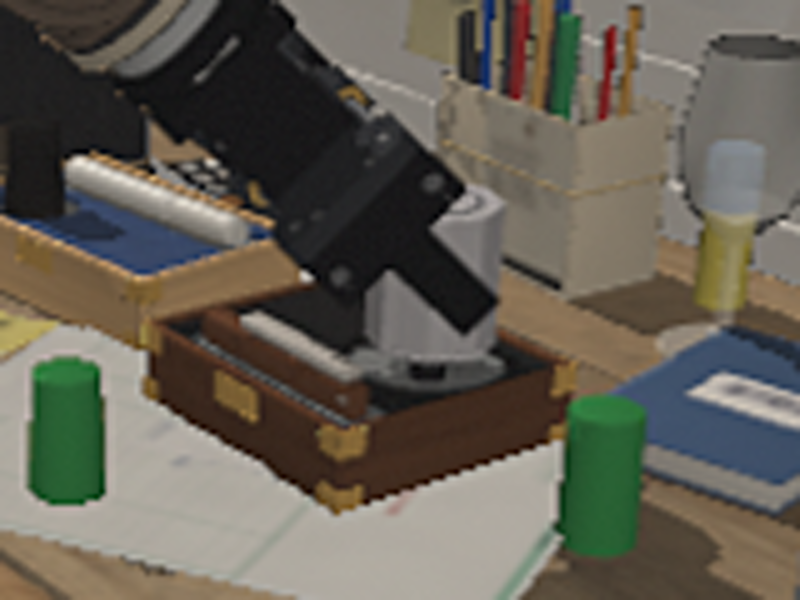

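```bash
python3 -m inch '[-0.005,0.005,0,0,0,0,1, -0.004,0.004,0,0,0,0,1, 0,0,0,0,0,0,1, 0,0,0,0,0,0,1]'; python3 -m inch '[-0.0012,0.0012,0,0,0,0,1, 0,0,0,0,0,0,1, 0,0,0,0,0,0,1]'
```

```text
t: 40.25
eef_pos: [625.0, -261.5, 54.5]
tcp_rot: [-1.572, -0.787, -0.398]
ft_force: [-0.0, 0.2, -0.5]
opening: 0.567
t: 40.55
eef_pos: [625.1, -261.6, 53.1]
tcp_rot: [-1.572, -0.787, -0.398]
ft_force: [-0.4, 0.2, -0.9]
opening: 0.566
```

```bash
python3 -m inch '[-0.0012,0.0012,0,0,0,0,1, 0,0,0,0,0,0,1, 0,0,0,0,0,0,1]'; python3 -m inch '[-0.0006,0.0006,0,0,0,0,1, 0,0,0,0,0,0,1]'
python3 - <<'E'
from rows import *
c=env.read_camera("scene"); crop(c,300,120,460,240,5,"s36.png")
E
```

```text
t: 40.85
eef_pos: [625.5, -261.8, 52.6]
tcp_rot: [-1.572, -0.79, -0.398]
ft_force: [-3.3, 1.5, 7.9]
opening: 0.564
t: 41.05
eef_pos: [625.6, -261.8, 52.6]
tcp_rot: [-1.572, -0.791, -0.398]
ft_force: [-9.0, 3.5, 15.5]
opening: 0.565
```

View pics/s36.png

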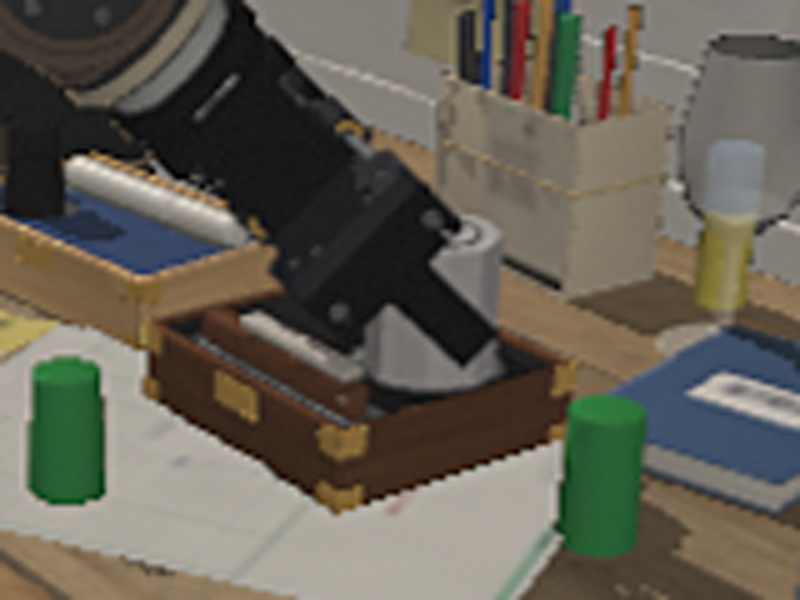

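```bash
python3 -m inch '[0.0007,-0.0007,0,0,0,0,1, 0,0,0,0,0,0,0.1, 0,0,0,0,0,0,-0.2, 0,0,0,0,0,0,-0.5, 0,0,0,0,0,0,-0.5, 0,0,0,0,0,0,-0.5]'; python3 -m inch '[0,-0.01,0,0,0,0,-0.5, 0,-0.03,0,0,0,0,-0.5, 0,-0.04,0,0,0,0,-0.5, 0.02,-0.04,0,0,0,0,-0.5, 0.03,-0.03,0,0,0,0,-0.5, 0.03,-0.03,0,0,0,0,-0.5, 0,0,0,0,0,0,-0.5]'
python3 - <<'E'
from rows import *
print(env.state()["joints"].round(3))
c=env.read_camera("scene"); crop(c,270,110,430,230,5,"s37.png")
E
```

```text
t: 41.7
eef_pos: [625.0, -261.6, 51.3]
tcp_rot: [-1.572, -0.787, -0.398]
ft_force: [0.3, 1.0, -0.6]
opening: 0.74
t: 42.4
eef_pos: [561.3, -230.5, 209.5]
tcp_rot: [-1.558, -0.789, -0.398]
ft_force: [0.7, 0.2, -0.3]
opening: 0.748
[-0.554  0.33   2.15   2.34   0.172  2.255]
```

View pics/s37.png

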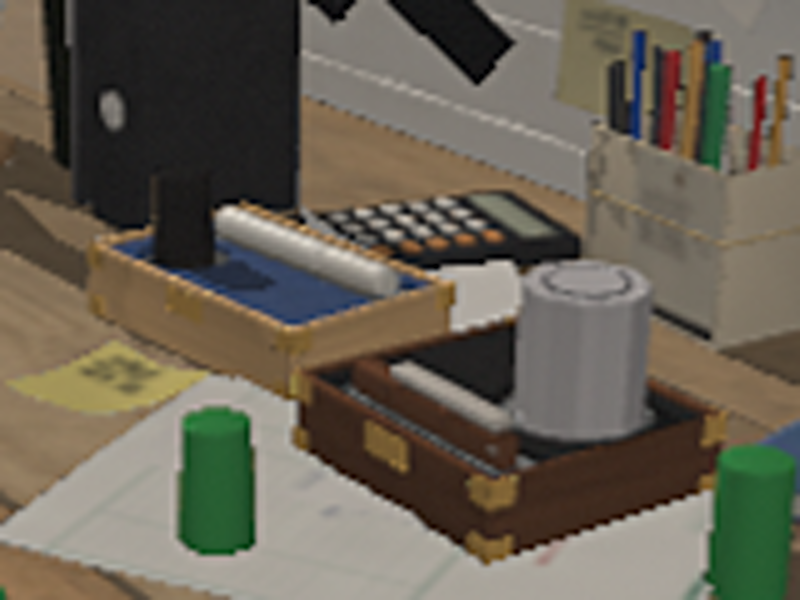

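```bash
python3 -m inch '[0,0,-0.045,0,0,0,-0.5, 0,0,-0.045,0,0,0,-0.5, 0,0,-0.045,0,0,0,-0.5, 0,0,-0.045,0,0,0,-0.5, 0,0,-0.045,0,0,0,-0.5, 0,0,-0.045,0,0,0,-0.5, 0,0,0,0,0,0,-0.5]'
python3 - <<'E'
from rows import *
print(env.state()["joints"].round(3))
c=env.read_camera("top"); crop(c,190,90,390,230,4,"t38.png")
P=cloud(c)
def comp(name,box,z0,z1):
    m=np.zeros(P.shape[:2],np.uint8); x0,y0,x1,y1=box
    m[y0:y1,x0:x1]=((P[y0:y1,x0:x1,2]>z0)&(P[y0:y1,x0:x1,2]<z1))
    n,l,st,_=cv2.connectedComponentsWithStats(m)
    for i in range(1,n):
        if st[i,4]<15: continue
        q=P[l==i]; r=cv2.minAreaRect(q[:,:2].astype(np.float32))
        print(name,"ctr",np.round(r[0],1),np.round(r[1],1),round(r[2],1),"zmed",np.median(q[:,2]).round(1),"mean",q.mean(0).round(1),"tilt",np.linalg.lstsq(np.c_[q[:,:2],np.ones(len(q))],q[:,2],rcond=None)[0][:2].round(3))
comp("beaker",(320,110,362,160),88,110)
comp("caps",(212,125,250,175),76,95)
comp("pen",(212,118,288,160),45,60)
comp("cork",(295,145,362,185),48,75)
E
```

```text
t: 43.15
eef_pos: [458.5, -473.2, 194.2]
tcp_rot: [-1.565, -0.8, -0.4]
ft_force: [0.4, 0.2, 0.1]
opening: 0.752
[-1.097  0.443  2.003  1.512  0.484  2.678]
beaker ctr [ 612.1 -255.3] [57.  53.8] 22.1 zmed 97.7 mean [ 611.4 -255.4   97.6] tilt [ 0.027 -0.005]
caps ctr [582.5  21.8] [31.3 29.7] 25.7 zmed 83.5 mean [581.7  21.4  83.3] tilt [0.035 0.006]
pen ctr [632.  -19.8] [ 16.4 133.3] 4.5 zmed 48.4 mean [632.2 -19.   48.5] tilt [0.027 0.001]
pen ctr [572.7  16.5] [15.5 31.6] 28.8 zmed 52.1 mean [571.1  15.3  52.7] tilt [-0.204 -0.159]
cork ctr [ 589.6 -254. ] [45.8 13.6] 84.2 zmed 62.4 mean [ 588.  -253.8   62.5] tilt [-0.2    0.015]
cork ctr [ 549.2 -234.5] [91.3 12.6] 87.6 zmed 54.5 mean [ 548.8 -236.1   54.1] tilt [ 0.011 -0.012]
```

View pics/t38.png

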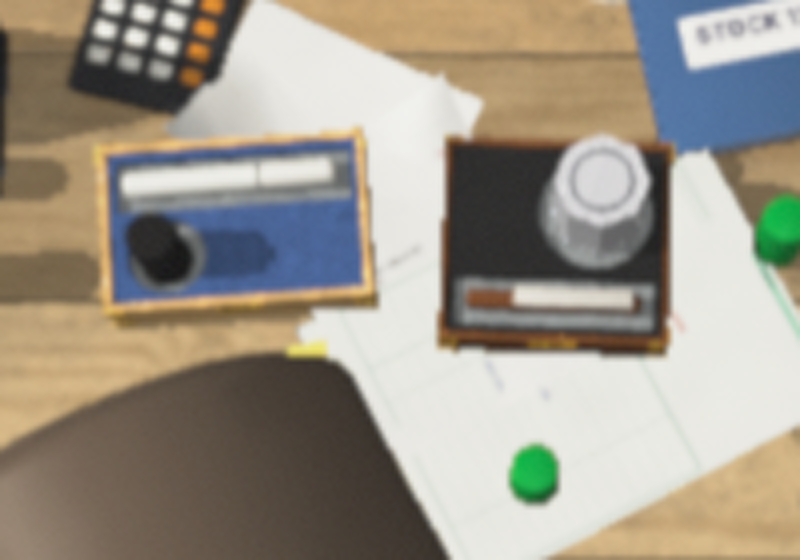

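```bash
python3 -m inch '[0,0,0,0,0,0,-0.5, 0,0,0,0,0,0,-0.5]'; python3 -c "
from cell import env; print(env.job_done())"
```

```text
t: 43.4
eef_pos: [461.3, -467.6, 195.8]
tcp_rot: [-1.565, -0.799, -0.394]
ft_force: [0.4, -0.3, -0.0]
opening: 0.751
the job is handed in; nothing more can be done
None
```

Both kits are made up and the job is handed in at about t = 43.4 s. The corkscrew, stopper, chalk pen and black capsule were placed first, and the beaker was then turned mouth down over the stopper.

Last checks, from the top camera's depth and picture, against where I measured each pocket:

| Item | Measured | Expected |
|---|---|---|
| Beaker | top at z 97.7 mm, less than 2° of tilt, within 1 mm of the recess centre | top at z 98 mm |
| Capsule | top at z 83.5 mm, about 2 mm off the well centre, upright | top at z 84 mm |
| Pen | top at z 48.4 mm, about 2 mm off the slot centre, aligned with it | top at z 49 mm |
| Corkscrew | top at z 54.5 mm (sits in its slot), about 2 mm off in x and 3 mm off in y (y read from the picture) | top at z 56 mm |

- **Stopper:** It can't be seen under the beaker. It was upright in its well in the last view before the beaker went over it.
- **Failed move:** The first try at leaning the gripper 45° for the beaker stopped at 35° because the wrist was near a singularity. I went round it by another wrist path, and the grasp then worked as planned.
- **Extra move:** I moved one green capsule about 90 mm aside to make room for the leaning gripper. It was still standing afterwards.

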